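# Load a soldered board into the wash carrier and unclip the carrier

## Task

The soldered driver board (the one with the aluminium heat-sink bar along its top edge) is due for washing: take it out of the wooden stand and slide it down the two grooves of the wash carrier, which stands clipped in its dock, until it is fully home, then let go of it. Then pinch the carrier's two side catches together and lift the carrier, with the board in it, straight up, upright and about 10 cm clear of the dock; finish still holding it there by the catches. Leave the other board, the jar, the dish and the brush where they are.

Things in the scene. Friction and masses are not known exactly. Their poses are not given: they have to be found in the camera images.
- driver_board: the loose board to be washed: a green circuit board 3 mm thick (its x), 32 mm wide (its y) and 74 mm high (its z), standing upright, with an aluminium heat-sink bar on its top edge; parts (up to 6.5 mm high) on its -x face only, none on the lowest 18 mm. 86 mm high with the bar, about 60 g. Origin: middle of the bottom edge; z up. It may go into the carrier either way round
- board_bar (a point): centre of the driver board's heat-sink bar, 80 mm above the bottom edge; the bar is 12 mm thick (x), 32 mm long (y) and 16 mm high (z); grip it across its 12 mm from above. Axes as the board's
- board_stand: fixed wooden block 52 x 128 x 32 mm (x, y, z) with two slots 60 mm apart along its y, each 4.8 mm wide (x), 34 mm long (y) and 16 mm deep; the driver board stands in one and the plain board in the other. Origin: centre of the underside
- plain_board: the other board, to be left alone: 3 mm thick (x), 28 mm wide (y), 60 mm high (z), no bar, two round capacitors near its top. Origin: middle of the bottom edge
- dock: fixed grey metal plate 92 x 112 mm (x, y), 12 mm high with its feet, with a 10 mm rim round the carrier's foot and at each end of its y axis an aluminium bracket, 43 mm high, whose lip hooks over the nose of a carrier catch. Origin: centre of the underside, on the desk
- dock_seat (a point): centre of the dock's seat, on which the carrier stands, 12 mm above the desk; axes as the dock's
- carrier: loose wash carrier, an open off-white frame, foot 36 x 44 mm (x, y), 70 mm high, 140 g, two upright posts with facing grooves for a board. Origin: centre of the underside; z up. With both catches out it is locked in the dock. A board fully home stands on the carrier's floor, its bottom edge 8 mm and its bar's centre 88 mm above the underside
- groove_mouth (a point): point midway between the carrier's grooves at their mouths, 67 mm above its underside; axes as the carrier's. The grooves face each other along y, run down along z, are 4.6 mm wide (x), 4.5 mm deep and 34 mm from bottom to bottom (y); the mouth flares over its last 7 mm to 13 mm (x) and 41 mm (y; the posts' flare ends 3 mm above this point)
- catch_left (a joint): inward travel of the sliding grey catch on the carrier's +y side, in m: 0 out (hooked under the bracket's lip), 0.0055 fully in; free of the lip from about 0.0042. Spring: 2.5 N at 0, about 5.3 N at the full travel
- catch_right (a joint): the same for the catch on the carrier's -y side; it moves the opposite way, so one pinch along the carrier's y presses both
- catch_left_pad (a point): centre of the outer face of the left catch's ribbed finger pad, 24 mm wide (x) and 26 mm high (z), 60 mm above the carrier's underside (pads from 46 to 72 mm); the two outer faces stand 63 mm apart along y when out and 52 mm when pinched fully. Axes as the carrier's
- catch_right_pad (a point): the same point on the right catch's pad
- rinse_jar: bystander: loose glass jar with a white lid, 69 mm across, 129 mm high. Origin: centre of the underside
- flux_dish: bystander: loose glass dish 62 mm across, 10 mm high, on the 3 mm cutting mat. Origin: centre of the underside
- flux_brush: bystander: loose thin brush 177 mm long lying on the 3 mm cutting mat. Origin: under its middle
Things that resemble listed ones, but are neither listed nor needed, are in the scene too. Leave any blue or red look-alike of the driver_board alone.

How it is judged (in metres and radians):
On the way, in this order (a step that is already met when the one before it is completed fails the run):
1. the driver board is fully home in the carrier's grooves and let go, the carrier still clipped in the dock (z of driver_board in the frame of carrier between 0.006 and 0.0105 m and horizontal distance between driver_board and carrier below 0.004 m and angle between the z axis of driver_board and the z axis of carrier, either way round below 0.08 rad and angle between the y axis of driver_board and the y axis of carrier, either way round below 0.15 rad and contact force between driver_board and the fingers below 0.05 N and z of carrier in the frame of dock_seat below 0.004 m), for 0.2 s.
2. both catches are pinched in while the carrier still stands in the dock (value of joint each of catch_left, catch_right above 0.004 m and contact force between carrier and the fingers above 2 N and z of carrier in the frame of dock_seat below 0.006 m), for 0.05 s.
At the end, for the whole second after the job is handed in: carrier held still by its catches, both in over 4 mm, 60 to 200 mm above the dock's seat and within 50 mm of straight above it, tilt under 0.2 rad, clear of the dock; the board in both grooves, bottom edge within 3.5 mm of the carrier's floor, not touched by the fingers (z of carrier in the frame of dock_seat between 0.06 and 0.2 m and horizontal distance between carrier and dock_seat below 0.05 m and angle between carrier's own z axis and vertical below 0.2 rad and linear speed of carrier below 0.03 m/s and value of joint each of catch_left, catch_right above 0.004 m and contact force between carrier and the fingers above 2 N and contact force between carrier and dock below 0.05 N and z of driver_board in the frame of carrier between 0.006 and 0.0115 m and horizontal distance between driver_board and carrier below 0.006 m and angle between the z axis of driver_board and the z axis of carrier, either way round below 0.08 rad and contact force between driver_board and the fingers below 0.05 N); the arm keeps its last pose, push and grip.
It fails at once if the plain board is disturbed (moved more than 10 mm) (distance of plain_board from where it was at the start of the episode above 0.01 m).
It fails at once if the rinse jar is moved more than 20 mm or tipped (distance of rinse_jar from where it was at the start of the episode above 0.02 m or angle between rinse_jar's own z axis and vertical above 0.3 rad).
It fails at once if the dish is moved more than 20 mm (distance of flux_dish from where it was at the start of the episode above 0.02 m).
It fails at once if the brush is moved more than 30 mm (distance of flux_brush from where it was at the start of the episode above 0.03 m).
It also fails if it takes over 56 s, if anything falls off the work surface, if the arm or the gripper's body presses on something with over 40 N, if the wrist force passes 120 N, or if a joint passes its speed limit or range.

## Robot

A 6-joint arm with a two-finger parallel gripper is mounted at the origin on a cart in front of the work surface, level with it; the furniture and walls round the work are solid. World frame = base frame: x ahead of the robot, y to its left, z up, the work surface at z = 0. Lengths are in mm, angles in rad, forces in N, time in s.
With the tool pointing down it reaches from about 375 to 975 mm from the base axis. Payload 3.8 kg.
Tool frame: the origin (TCP) lies on the centre line of the jaws, within the pads' length; the fingertips stand 22 mm ahead of it and the grasp point (between the pads) lies 3 mm ahead of it; y points along the fingers, x is the direction in which the jaws open and shut, and the axes are right-handed (so a half turn about y gives the same grasp; the last joint's range is limited). The gripper opens to 88 mm and grips with 3 to 60 N. Pads are 18 mm wide; open, the fingers measure 123 mm over their backs; the gripper's body (75 mm by 187 mm) begins 45 mm behind the grasp point.
Start: joints at [-1.321, 0.264, 1.604, -0, 1.274, -0.037], TCP at [190.942, -647.425, 260.706] pointing down, gripper open.
Joint ranges: [-2.63, 2.63], [-0.94, 2.18], [0.31, 2.57], [-1.31, 4.45], [0, 2.66], [-2.55, 2.55]. Speed limits (rad/s): [2.57, 2.57, 3.14, 3.14, 3.14, 3.14].

## Interface

Orientations are given as a unit quaternion [x, y, z, w].
In Python, from bench import * gives the robot as it stands.
- The arm moves only by the tool step_arm, never from a script. Its argument "rows" is a list of rows, each a list of 7 numbers: the shift along the tool's x, y, z in mm, then the turn, a rotation vector about the tool's x, y, z in rad, then the closure in counts, from 0 (fully open) to 255 (shut). In form: [[dx, dy, dz, wx, wy, wz, hand], ...]. A call has 1 to 8 rows; each row is the pose to reach, as a shift and turn from the pose commanded when the call began, along the tool's axes at that moment; what a row does not reach only later rows make up. A row lasts 1/8 s, in which the tool goes at most 62.5 mm and 10.7 degrees, less where a joint would pass 70% of its speed; a pose out of reach is approached as far as the arm can. A call with a gripper value outside its range is refused whole. The fingers move at their own pace and stop on an object; the grip force is fixed at half the most. Time passes only in rows, so rows that repeat a pose let the fingers close. It gives the time, the measured TCP pose, the force and the opening at its end, in the units of the state.
- state(): the state, without advancing time (a new reading comes with each control period).
- grab_frame(name): name is "scene" or "top"; returns a dict with "image" (480x640x3 uint8, blue, green, red), "depth" (480x640 float32, mm along the optical axis (not along the pixel's ray), 0 where there is no reading), "mtx" (3x3 intrinsics, pixels), "k1" (the pictures are not rectified: a ray, as slopes to the right and down, at radius r is drawn at 1 + k1 r^2 times it, then the intrinsics apply), "rvec" (rotation vector, rad) and "tvec" (3), from world to camera coordinates, as OpenCV has them. Camera axes: x right, y down, z forward; pixel columns grow to the right and rows downward; lengths in mm; the calibration is good to about 2 mm. A picture is of the moment at which its call begins.
- job_done(): hands the job in, once; it reports no verdict.
Trained networks look in a picture, given as the dict that the camera call returned (one of the last four; its "shot" number tells which), for a name from the list of things; names that differ only in an ending like _2 or _b are one class to them, and where a whole thing is asked for, a point or a joint stands for the part that bears it (a point fixed in the world has none). Each returns a list of dicts, best first, with "conf" (0 to 1); they miss things now and then, are a little off and sometimes report something else, mostly with a low value. They report only what shows in the picture. A call takes as long as a camera call. They do not tell look-alikes from the thing itself.
- find_in(picture, label): "xy" ([column, row] in pixels, amid what is visible of it).
- masks_of(picture, label): "mask" (480x640 bool, what is visible of it) and "xy" ([column, row] in pixels, amid what is visible of it).
- place_of(picture, label): "xy" ([column, row] in pixels: a listed point, or the origin of a listed thing).
The state is a dict: "t": time; "joint_pos": joint angles; "qvel": joint speeds; "tau": joint torques, N m; "eef_pos": TCP position; "tcp_rot": TCP orientation; "contact_force": force on the tool from outside, world axes, zero at the start; "torque": the same for the moment, N m; "width": finger opening in mm.
Only numpy, scipy, OpenCV 4.12 (cv2) and the standard library are available. Lean on these libraries where they do the work, as an engineer would, in place of code of your own. Each camera call takes 0.05 s, during which the arm holds its last target.

## Working session

There is one attempt and no reset: what is moved stays moved. The work goes in short steps, Python scripts to look and compute and a tool call to move; the robot and the scene stay as the last step left them, time stands still between calls to the robot, and variables do not carry over. Pictures are saved under pics/ and viewed, and the job is handed in when it is done.

Besides the shell and the picture viewer there is one more tool, called after "Call:" in YAML: its name, and indented under it one key for each argument. step_arm: Moves the arm, as the interface text tells. Its arguments: {"type":"object","properties":{"rows":{"type":"array","items":{"type":"array","items":{"type":"number"}}}},"required":["rows"]}

```bash
mkdir -p pics
cat > h.py <<'E'
from bench import *
import numpy as np, cv2
from scipy.spatial.transform import Rotation as R
def cam(f):
    return R.from_rotvec(np.ravel(f["rvec"])).as_matrix(), np.ravel(f["tvec"]), np.array(f["mtx"]), f["k1"]
def proj(f,P):
    Rm,t,K,k1=cam(f); P=np.atleast_2d(P); c=P@Rm.T+t; s=c[:,:2]/c[:,2:]; r2=(s**2).sum(1,keepdims=True); s=s*(1+k1*r2)
    return s@K[:2,:2].T+K[:2,2]
def ray(f,uv):
    Rm,t,K,k1=cam(f); d=np.linalg.solve(K[:2,:2],np.array(uv,float)-K[:2,2]); s=d.copy()
    for _ in range(30): s=d/(1+k1*(s@s))
    v=Rm.T@np.array([s[0],s[1],1.]); return -Rm.T@t, v
def atz(f,uv,z):
    o,v=ray(f,uv); return o+v*(z-o[2])/v[2]
def dep(f,uv):
    o,v=ray(f,uv); d=f["depth"][int(round(uv[1])),int(round(uv[0]))]; return o+v*d
def cloud(f,mask=None):
    ys,xs=np.nonzero((f["depth"]>0)&(mask if mask is not None else True))
    return np.array([dep(f,(x,y)) for x,y in zip(xs,ys)]),xs,ys
E
python3 - <<'E'
from h import *
print(state())
for n in("scene","top"):
    f=grab_frame(n); cv2.imwrite(f"pics/{n}0.png",f["image"])
    Rm,t,K,k1=cam(f); print(n,K.tolist(),k1,-Rm.T@t,Rm.tolist())
    for l in["driver_board","board_bar","board_stand","plain_board","dock","dock_seat","carrier","groove_mouth","catch_left_pad","catch_right_pad","rinse_jar","flux_dish","flux_brush"]:
        try: print(l,[(np.round(d["xy"]).tolist(),round(d["conf"],2)) for d in place_of(f,l)][:4])
        except Exception as e: print(l,e)
E
```

```text
{'t': 0.0, 'joint_pos': array([-1.32089850e+00,  2.64743671e-01,  1.60536365e+00,  1.06321845e-05,
        1.27368370e+00, -3.69122336e-02]), 'qvel': array([-0.0007662 , -0.00019248, -0.00140683, -0.00033293, -0.00212159,
        0.00012389]), 'tau': array([ 1.59286970e-03, -5.02110565e+01, -3.56876457e+01,  7.28207384e-02,
        2.95461353e-02, -1.88833583e-04]), 'eef_pos': array([ 190.78480738, -646.79395432,  259.39992189]), 'tcp_rot': array([-0.5658327 ,  0.42401381, -0.42280854,  0.56681442]), 'contact_force': array([ 0.7810137 ,  0.05912759, -0.0855744 ]), 'torque': array([-0.02357307,  0.02777169,  0.04952777]), 'width': 88.19584694145769}
scene [[591.4185892875996, 0.0, 318.0992742687593], [0.0, 591.4185892875996, 241.02967970394354], [0.0, 0.0, 1.0]] -0.0013441054382143163 [ 18.88772931 561.63457371 936.94874806] [[-0.71228229353672, -0.7018923027718704, 0.0010628375562249104], [-0.5074518341552754, 0.5139162246759391, -0.6916521886232101], [0.48491913792561014, -0.4931909461095476, -0.7222299636189656]]
driver_board [([284.0, 236.0], 0.88), ([367.0, 223.0], 0.7), ([348.0,
[... 831 characters left out ...]
.20095408902518844], [0.20017685212363298, 0.017683900837970862, -0.9796001773810711]]
driver_board [([413.0, 250.0], 0.75), ([432.0, 208.0], 0.54), ([348.0, 196.0], 0.44)]
board_bar [([445.0, 197.0], 0.71), ([352.0, 186.0], 0.68), ([422.0, 242.0], 0.66)]
board_stand [([425.0, 248.0], 0.85)]
plain_board [([436.0, 245.0], 0.55)]
dock [([212.0, 308.0], 0.82)]
dock_seat [([209.0, 305.0], 0.62)]
carrier [([207.0, 307.0], 0.62)]
groove_mouth [([205.0, 304.0], 0.65)]
catch_left_pad [([188.0, 306.0], 0.47), ([211.0, 302.0], 0.24)]
catch_right_pad [([317.0, 309.0], 0.15)]
rinse_jar [([342.0, 238.0], 0.71), ([421.0, 244.0], 0.38)]
flux_dish [([320.0, 310.0], 0.87)]
flux_brush [([436.0, 323.0], 0.57)]
```

View pics/scene0.png

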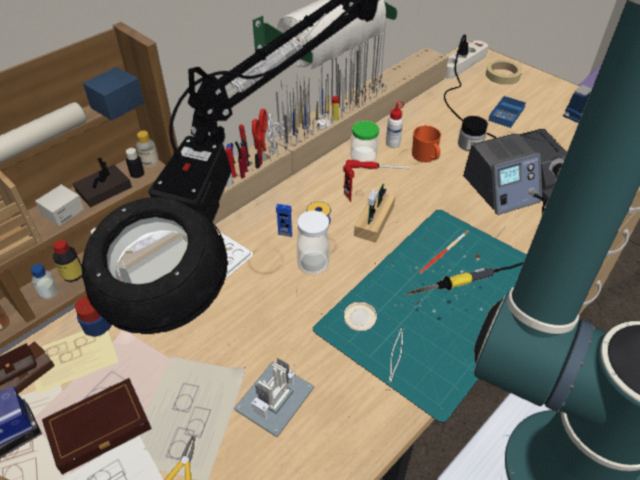

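View pics/top0.png

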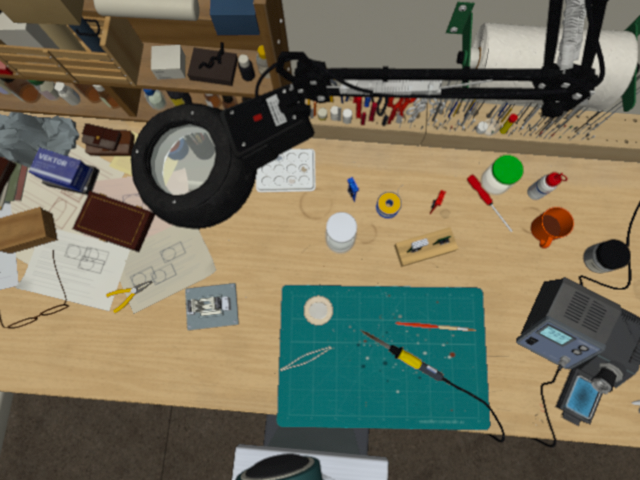

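Run:
```python
import cv2,numpy as np
a=cv2.imread("pics/scene0.png");b=cv2.imread("pics/top0.png")
c=cv2.resize(a[150:270,250:430],(800,533),interpolation=cv2.INTER_CUBIC);cv2.imwrite("pics/c1.png",c)
c=cv2.resize(b[170:290,320:480],(800,600),interpolation=cv2.INTER_CUBIC);cv2.imwrite("pics/c2.png",c)
c=cv2.resize(a[330:450,200:360],(800,600),interpolation=cv2.INTER_CUBIC);cv2.imwrite("pics/c3.png",c)
```

```text
(no output)
```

View pics/c1.png

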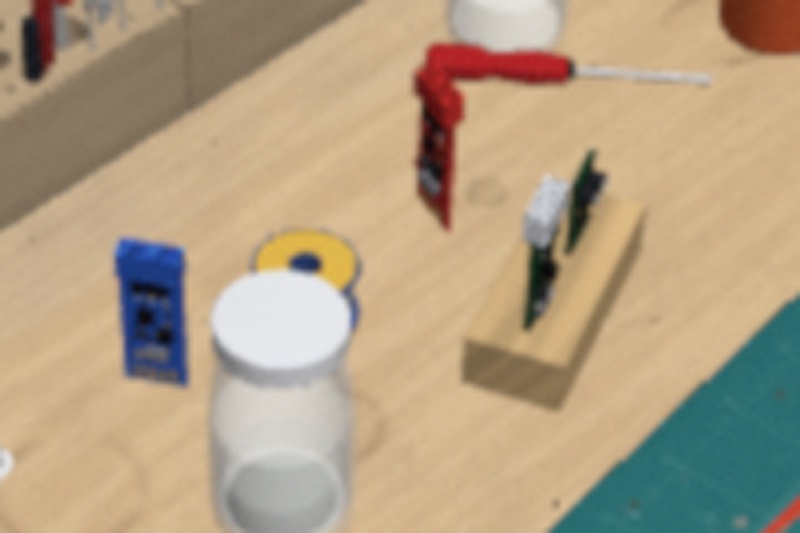

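View pics/c2.png

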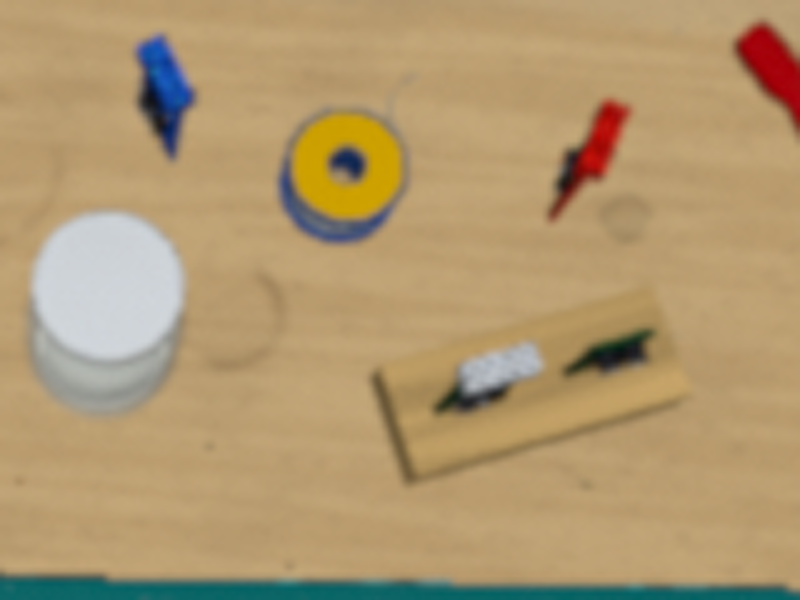

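View pics/c3.png

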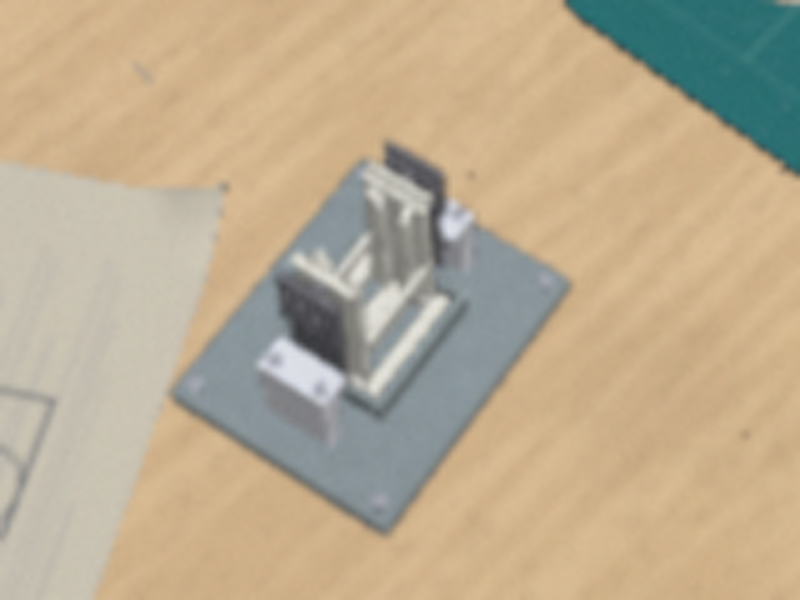

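The driver board is the green one with the bright bar: scene (373,197), top (420,243). The things it could be confused with are the blue board (284,215), the red board (348,185) and the plain board (380,200), whose crops show a blue body, a red body and no bar. I'll now measure it from depth and edges.

Run:
```python
from h import *
F={n:grab_frame(n) for n in("scene","top")}
np.set_printoptions(precision=1,suppress=True)
def tri(uvs,fs):
    A=np.zeros((3,3));b=np.zeros(3)
    for uv,f in zip(uvs,fs):
        o,v=ray(f,uv);v/=np.linalg.norm(v);M=np.eye(3)-np.outer(v,v);A+=M;b+=M@o
    return np.linalg.solve(A,b)
fs=[F["scene"],F["top"]]
for l in["board_bar","groove_mouth","carrier","dock_seat","dock","board_stand","catch_left_pad"]:
    for n,f in F.items():
        for d in place_of(f,l)[:3]:
            z={"board_bar":96,"groove_mouth":79,"carrier":12,"dock_seat":12,"dock":0,"board_stand":0,"catch_left_pad":72}[l]
            print(l,n,round(d["conf"],2),np.array(d["xy"]),atz(f,d["xy"],z))
for n,f in F.items():
    for nm,c,rad in(("stand",atz(f,(372.9,197.3) if n=="scene" else (420,243.4),96),90),("dock",atz(f,(273,398) if n=="scene" else(212,308),0),100)):
        uv=proj(f,[c])[0]; m=np.zeros((480,640),bool); x,y=uv.astype(int); m[max(0,y-60):y+60,max(0,x-60):x+60]=1
        P,xs,ys=cloud(f,m); k=np.hypot(*(P[:,:2]-c[:2]).T)<rad; P=P[k]
        print(n,nm,c)
        for lo,hi in((9,16),(25,38),(40,48),(60,75),(75,90),(94,110)):
            Q=P[(P[:,2]>lo)&(P[:,2]<hi)]
            if len(Q)>8:
                r=cv2.minAreaRect(Q[:,:2].astype(np.float32)); print(lo,hi,len(Q),"mean",Q.mean(0),"rect",np.array(r[0]),np.array(r[1]),round(r[2],1))
```

```text
board_bar scene 0.73 [282.9 207. ] [704.6 -31.   96. ]
board_bar scene 0.58 [345.1 172.7] [ 688.  -203.8   96. ]
board_bar scene 0.57 [372.9 196.3] [ 593. -188.   96.]
board_bar top 0.74 [420.7 242.9] [ 593.8 -188.4   96. ]
board_bar top 0.62 [445.3 196. ] [ 699.1 -235.7   96. ]
board_bar top 0.53 [352.2 185.4] [706.2 -38.2  96. ]
groove_mouth scene 0.71 [271.2 375.2] [434.8 248.5  79. ]
groove_mouth scene 0.63 [445.2 255.3] [ 390.1 -172.    79. ]
groove_mouth scene 0.25 [276.3 399.5] [396.3 272.5  79. ]
groove_mouth top 0.92 [205.1 306.1] [428.8 242.6  79. ]
carrier top 0.77 [208.5 307.6] [428.8 253.1  12. ]
dock_seat scene 0.39 [274.3 400.9] [426.3 254.2  12. ]
dock_seat top 0.63 [211.5 302.6] [440.2 248.   12. ]
dock_seat top 0.43 [341.9 240.9] [601.9 -26.6  12. ]
dock scene 0.71 [274.7 402.9] [428.2 252.3   0. ]
dock top 0.96 [209.1 305.2] [434.6 255.7   0. ]
board_stand scene 0.94 [372.1 221.7] [ 603.5 -207.3    0. ]
board_stand top 0.86 [424.3 248.3] [ 602.8 -215.     0. ]
board_stand top 0.54 [209.9 306.5] [431.9 253.5   0. ]
board_stand top 0.52 [341.5 238.4] [610.1 -25.4   0
[... 1172 characters left out ...]
2.4 126.5] 21.0
40 48 15 mean [ 594.2 -198.5   43.8] rect [ 594.9 -203.8] [ 9.5 71. ] 20.7
60 75 70 mean [ 606.6 -235.2   67.7] rect [ 597.8 -214.3] [12.  92.3] 21.5
75 90 22 mean [ 599.2 -208.8   79.8] rect [ 598.  -208.1] [ 7.1 80.9] 21.8
94 110 103 mean [ 591.3 -186.   101.9] rect [ 591.9 -186.5] [12.2 31.9] 21.5
top dock [429.  248.5   0. ]
9 16 1289 mean [432.4 246.2  11.8] rect [453.6 252.6] [134.4 112. ] 11.2
25 38 53 mean [430.8 236.   31.4] rect [430.  244.9] [43.  80.3] 4.4
40 48 141 mean [433.9 234.3  42.9] rect [432.4 248.7] [26.9 86.6] 12.0
60 75 63 mean [432.1 246.6  68.6] rect [432.9 246.4] [23.2 59.4] 11.3
75 90 184 mean [432.1 250.6  79.8] rect [432.9 248.4] [25.3 63.4] 10.7
```

Run:
```python
from h import *
np.set_printoptions(precision=3,suppress=True)
s=state(); M=R.from_quat(s["tcp_rot"]).as_matrix(); print(M, np.degrees(np.arctan2(M[1,0],M[0,0])), s["t"])
f=grab_frame("top")
m=np.zeros((480,640),bool); m[::3,::3]=1
P,xs,ys=cloud(f,m); k=P[:,2]>140
for y in range(-700,800,100):
  for x in range(100,1000,100):
    q=P[k&(abs(P[:,0]-x-50)<50)&(abs(P[:,1]-y-50)<50)]
    if len(q)>3: print("x",x,"y",y,len(q),"z",q[:,2].min(),q[:,2].max())
```

```text
[[ 0.283  0.     0.959]
 [-0.959 -0.     0.283]
 [ 0.    -1.     0.   ]] -73.56816608302962 2.2
x 800 y -600 13 z 141.88210944139564 232.85201201971574
x 900 y -600 20 z 169.39129817834544 318.99889707925433
x 700 y -500 9 z 322.92577734458405 346.0963330646648
x 800 y -500 303 z 140.7197136938155 391.62116936281143
x 900 y -500 140 z 328.05272222114434 401.09694571084844
x 700 y -400 293 z 394.6787260470128 555.529781501941
x 800 y -400 87 z 146.28276343468838 392.3331308403085
x 900 y -400 69 z 325.4963382527782 389.63264670779097
x 700 y -300 513 z 380.3125775313092 578.4250074679549
x 800 y -300 411 z 141.2810789806183 544.1514614886896
x 900 y -300 247 z 157.443495054065 385.5585637761035
x 700 y -200 220 z 372.21032483300155 433.6729553824043
x 800 y -200 32 z 140.27369208860796 344.27652791675393
x 900 y -200 439 z 179.19318497123322 377.3471592253212
x 100 y -100 28 z 241.40294634367774 294.15625748567174
x 700 y -100 221 z 329.67737724124845 412.61145142674286
x 800 y -100 4 z 141.83011069751763 173.45732618796671
x 900 y -100 417 z 164.30853542582395 365.8658211336178
x 100
[... 705 characters left out ...]
00 367 z 190.81293332308724 404.8308021562773
x 900 y 200 161 z 209.279465254804 366.52198394187735
x 500 y 300 29 z 147.08094435803685 222.36885119804958
x 600 y 300 218 z 149.59006244927355 226.86689110704287
x 700 y 300 176 z 200.95744057698698 239.02600328699748
x 800 y 300 502 z 196.1731915131063 391.5541676191913
x 900 y 300 196 z 207.7781885581071 319.07407205244726
x 800 y 400 516 z 143.4303076249696 411.95297328923596
x 900 y 400 28 z 234.92482089907935 354.47132002720207
x 800 y 500 430 z 196.2311771558076 409.03329882080175
x 900 y 500 9 z 214.56069871798672 260.980948175963
x 800 y 600 64 z 196.98594825717453 298.60432346170205
x 800 y 700 4 z 141.9979047260381 149.43737628881286
```

Run:
```python
from h import *
np.set_printoptions(precision=0,suppress=True)
for n in("top","scene"):
    f=grab_frame(n); m=np.zeros((480,640),bool)
    if n=="top": m[90:240,120:330]=1
    else: m[190:340,70:240]=1
    P,xs,ys=cloud(f,m); k=(P[:,2]>120)&(P[:,2]<400)&(P[:,0]<700)
    Q=P[k]
    for y in range(100,420,40):
        q=Q[abs(Q[:,1]-y-20)<20]
        if len(q): i=np.argsort(q[:,0]); print(n,y,len(q),"minx",q[i[:3]].tolist().__repr__()[:120], "5%",np.percentile(q[:,0],5))
```

```text
top 140 969 minx [[617.1998211981745, 179.45712255492202, 184.12563010025713], [618.4880208233018, 179.9899069008149, 172.51470124060995] 5% 629.7217931333493
top 180 1676 minx [[584.0377353218452, 218.7416487064703, 177.77653031871478], [585.458909769946, 218.3749773010479, 172.21880467373956],  5% 596.1053266300339
top 220 1494 minx [[571.9584293765289, 259.11454160735326, 164.812536541417], [572.1939688109466, 257.31131734124347, 164.4531571997028],  5% 579.259874556085
top 260 1495 minx [[570.6692340342738, 274.43823106824175, 164.85101735616263], [571.0072315464672, 277.16987131675063, 162.45471973683232 5% 576.0713281596907
top 300 1261 minx [[573.9141302568373, 300.18388137048476, 158.9499134392246], [575.8020490819601, 304.7519608505746, 157.85508936958513], 5% 584.7022341416367
top 340 908 minx [[592.3846773064301, 340.80684642865896, 152.30256696715492], [593.2452403682969, 340.0865767781079, 149.27440510261442] 5% 609.202127614201
top 380 29 minx [[643.4571316156998, 380.4875495895238, 186.59770248814812], [647.9142667588494, 384.07140595453535, 184.47620263389445] 5% 648.
[... 445 characters left out ...]
53577507274, 167.90959328923861] 5% 577.7064646886455
scene 260 2237 minx [[569.096572964987, 272.9787262494785, 162.5985533262359], [570.1445880883867, 268.0808053796621, 162.45224651557294], [ 5% 575.1216665566574
scene 300 2283 minx [[573.6902054229432, 300.35316590705554, 159.97517223752118], [574.4270730677699, 300.90203212478895, 154.3752701144913] 5% 580.6731750262546
scene 340 2185 minx [[591.6418869482154, 340.297884672181, 151.74697941118518], [592.0533955993641, 341.71358788571786, 152.75449060443202], 5% 600.4443690180052
scene 380 694 minx [[632.9992699525325, 380.1963502751125, 148.0609979356634], [633.836862841328, 380.8350065582674, 150.6320230297914], [6 5% 643.0968061589073
```

Call:
step_arm:
  rows:
    - [-328, 59, 515, 0, -1.656, 0, 0]
    - [-328, 59, 515, 0, -1.656, 0, 0]
    - [-328, 59, 515, 0, -1.656, 0, 0]
    - [-328, 59, 515, 0, -1.656, 0, 0]
    - [-328, 59, 515, 0, -1.656, 0, 0]
    - [-328, 59, 515, 0, -1.656, 0, 0]
    - [-328, 59, 515, 0, -1.656, 0, 0]
    - [-328, 59, 515, 0, -1.656, 0, 0]

```text
t: 3.35
eef_pos: [519.2, -270.7, 212.8]
tcp_rot: [0.703, 0.079, -0.078, -0.703]
contact_force: [0.8, -0.2, -0.3]
width: 88.5
```

```bash
cat >> h.py <<'E'
def rel(xyz,yaw):
    s=state(); M=R.from_quat(s["tcp_rot"]).as_matrix(); d=M.T@(np.array(xyz)-s["eef_pos"])
    y=np.radians(yaw); T=np.array([[np.cos(y),0,-np.sin(y)],[np.sin(y),0,np.cos(y)],[0,-1,0]])
    T[:,2]=np.cross(T[:,0],T[:,1])
    w=R.from_matrix(M.T@T).as_rotvec()
    print("t",round(s["t"],2),"pos",s["eef_pos"].round(1),"yaw",round(np.degrees(np.arctan2(M[1,0],M[0,0])),2),"tilt",M[2].round(4),"F",s["contact_force"].round(1),"w",round(s["width"],1),"q6",s["joint_pos"][5].round(2))
    print("   shift",d.round(1),"turn",w.round(4))
E
python3 -c "
from h import *
rel((591.6,-186.2,160),21.3)"
```

```text
t 3.35 pos [ 519.2 -270.7  212.8] yaw 12.73 tilt [ 7.e-04 -1.e+00 -7.e-04] F [ 0.8 -0.2 -0.3] w 88.5 q6 -0.75
   shift [89.2 52.8 66.5] turn [ 0.0008 -0.1496  0.0006]
```

Call:
step_arm:
  rows:
    - [89, 35, 66, 0, -0.15, 0, 0]
    - [89, 53, 66, 0, -0.15, 0, 0]
    - [89, 53, 66, 0, -0.15, 0, 0]
    - [89, 53, 66, 0, -0.15, 0, 0]

```text
t: 3.85
eef_pos: [590.6, -188.8, 159.6]
tcp_rot: [0.695, 0.129, -0.129, -0.695]
contact_force: [-0.0, -0.4, 0.8]
width: 88.0
```

Run:
```python
from h import *
rel((591.6,-186.2,111),21.3)
for n in("scene","top"):
    f=grab_frame(n); x,y=proj(f,[(592,-187,100)])[0].astype(int)
    cv2.imwrite(f"pics/{n}1.png",cv2.resize(f["image"][y-50:y+50,x-60:x+60],(720,600),interpolation=cv2.INTER_CUBIC))
```

```text
t 3.85 pos [ 590.6 -188.8  159.6] yaw 21.02 tilt [-7.e-04 -1.e+00 -1.e-04] F [-0.  -0.4  0.8] w 88.0 q6 -0.72
   shift [ 1.9 48.6  2.1] turn [ 0.0001 -0.0049 -0.0007]
```

View pics/scene1.png

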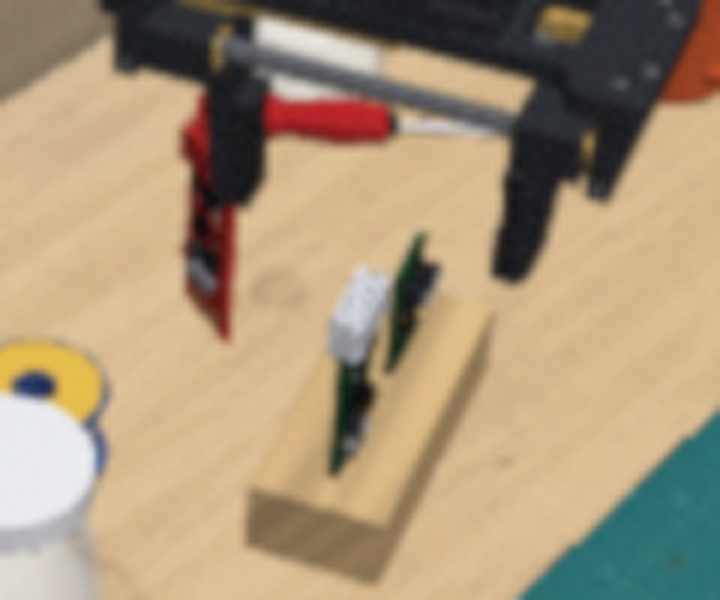

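View pics/top1.png

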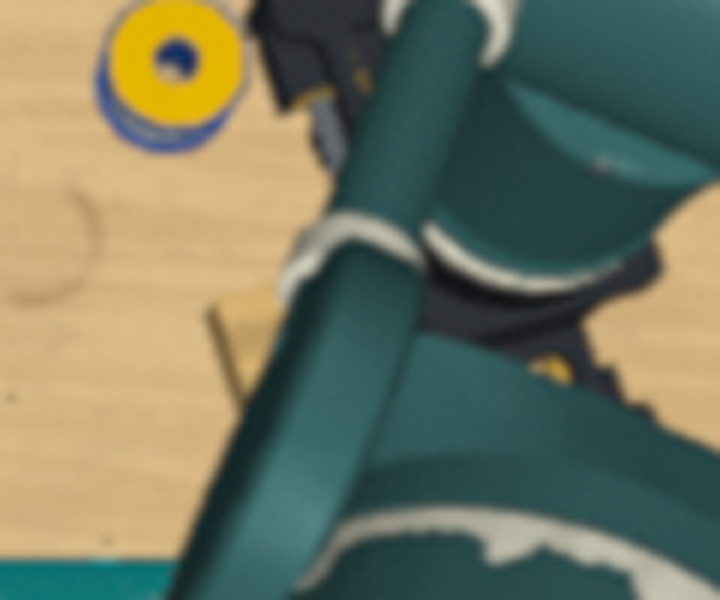

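Call:
step_arm:
  rows:
    - [2, 20, 2, 0, -0.005, 0, 0]
    - [2, 40, 2, 0, -0.005, 0, 0]
    - [2, 48.5, 2, 0, -0.005, 0, 0]
    - [2, 48.5, 2, 0, -0.005, 0, 0]

```text
t: 4.45
eef_pos: [590.7, -185.9, 109.3]
tcp_rot: [-0.694, -0.129, 0.131, 0.696]
contact_force: [0.5, -1.4, -0.3]
width: 88.1
```

Run:
```python
from h import *
rel((591.6,-186.2,111),21.3)
for n in("scene",):
    f=grab_frame(n); x,y=proj(f,[(592,-187,100)])[0].astype(int)
    cv2.imwrite(f"pics/{n}2.png",cv2.resize(f["image"][y-50:y+50,x-60:x+60],(720,600),interpolation=cv2.INTER_CUBIC))
```

```text
t 4.45 pos [ 590.7 -185.9  109.3] yaw 21.24 tilt [-0.0024 -1.      0.002 ] F [ 0.5 -1.4 -0.3] w 88.1 q6 -0.72
   shift [ 0.7 -1.7 -0.6] turn [-0.002  -0.0011 -0.0024]
```

View pics/scene2.png

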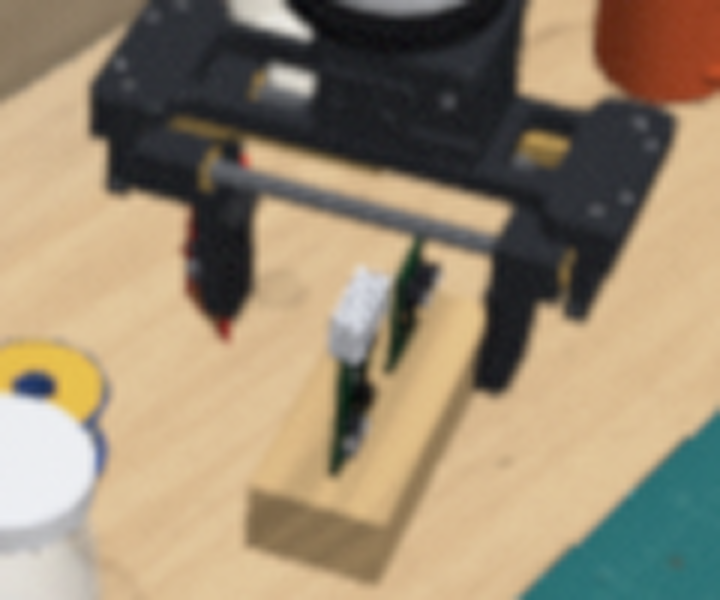

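Call:
step_arm:
  rows:
    - [0.7, -2, -0.6, 0, 0, 0, 0]
    - [0.7, -2, -0.6, 0, 0, 0, 200]
    - [0.7, -2, -0.6, 0, 0, 0, 255]
    - [0.7, -2, -0.6, 0, 0, 0, 255]
    - [0.7, -2, -0.6, 0, 0, 0, 255]
    - [0.7, -2, -0.6, 0, 0, 0, 255]
    - [0.7, -2, -0.6, 0, 0, 0, 255]
    - [0.7, -2, -0.6, 0, 0, 0, 255]

```text
t: 5.5
eef_pos: [592.7, -186.4, 113.1]
tcp_rot: [-0.695, -0.13, 0.13, 0.695]
contact_force: [-0.1, 0.2, 0.1]
width: 20.1
```

Run:
```python
from h import *
rel((591.6,-186.2,111),21.3)
for n in("scene",):
    f=grab_frame(n); x,y=proj(f,[(592,-187,100)])[0].astype(int)
    cv2.imwrite(f"pics/{n}3.png",cv2.resize(f["image"][y-50:y+50,x-60:x+60],(720,600),interpolation=cv2.INTER_CUBIC))
```

```text
t 5.5 pos [ 592.7 -186.4  113.1] yaw 21.25 tilt [-1.e-04 -1.e+00  1.e-04] F [-0.1  0.2  0.1] w 20.1 q6 -0.72
   shift [-1.   2.1  0.6] turn [-0.0001 -0.0008 -0.0001]
```

View pics/scene3.png

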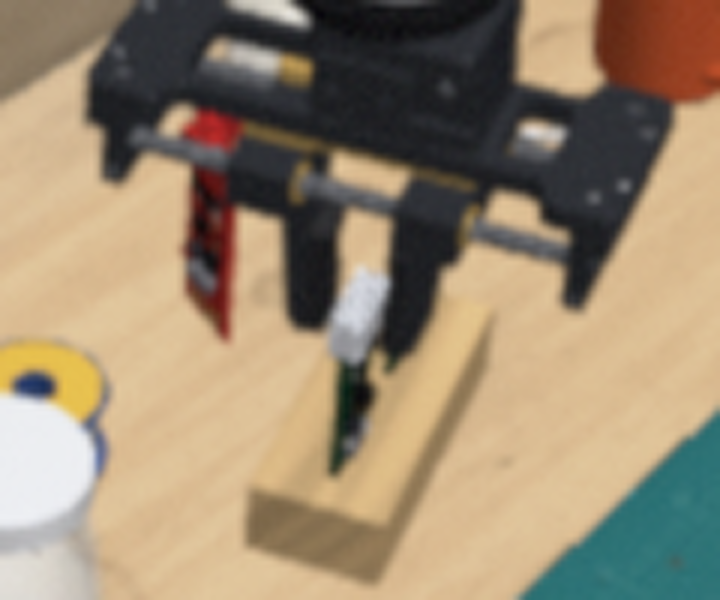

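Call:
step_arm:
  rows:
    - [-0.8, 1.3, 0.5, 0, 0, 0, 255]
    - [-0.8, 1.3, 0.5, 0, 0, 0, 255]
    - [-0.8, 1.3, 0.5, 0, 0, 0, 255]

```text
t: 5.92
eef_pos: [592.6, -186.4, 112.7]
tcp_rot: [0.695, 0.131, -0.13, -0.695]
contact_force: [0.3, -0.2, 6.0]
width: 11.7
```

Run:
```python
from h import *
rel((591.6,-186.2,111),21.3)
for n in("scene",):
    f=grab_frame(n); x,y=proj(f,[(592,-187,100)])[0].astype(int)
    c=cv2.resize(f["image"][y-50:y+50,x-60:x+60],(720,600),interpolation=cv2.INTER_CUBIC)
    u=np.array([np.cos(np.radians(21.3)),np.sin(np.radians(21.3))]);v=np.array([-u[1],u[0]])
    for a in(-6,6):
        for b in(-16,16):
            for z in(88,104):
                p=np.r_[np.array([591.6,-186.2])+a*u+b*v,z]; q=(proj(f,[p])[0]-[x-60,y-50])*6; cv2.circle(c,tuple(int(i) for i in q),4,(0,255,255),-1)
    cv2.imwrite(f"pics/{n}4.png",c)
```

```text
t 5.92 pos [ 592.6 -186.4  112.7] yaw 21.25 tilt [ 0.0015 -1.     -0.0011] F [ 0.3 -0.2  6. ] w 11.7 q6 -0.72
   shift [-0.8  1.7  0.6] turn [ 0.0011 -0.0008  0.0015]
```

View pics/scene4.png

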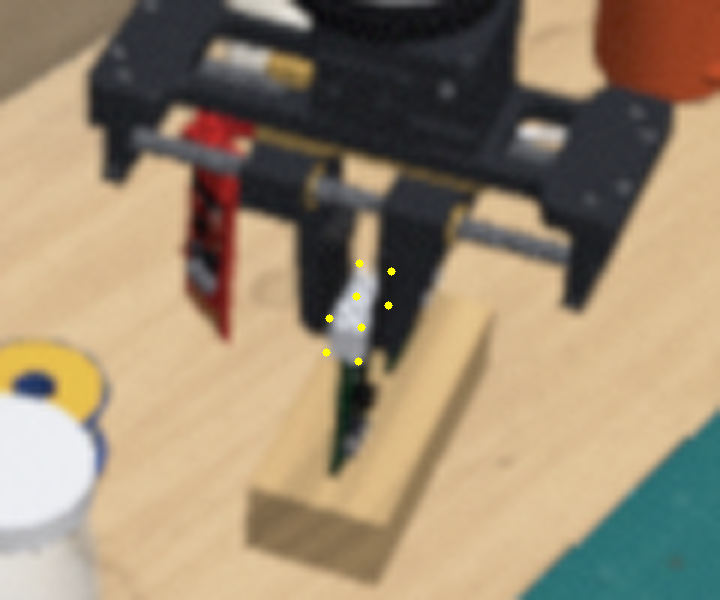

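Call:
step_arm:
  rows:
    - [0, -6, 0, 0, 0, 0, 255]
    - [0, -16, 0, 0, 0, 0, 255]
    - [0, -30, 0, 0, 0, 0, 255]
    - [0, -45, 0, 0, 0, 0, 255]
    - [0, -65, 0, 0, 0, 0, 255]
    - [0, -85, 0, 0, 0, 0, 255]
    - [0, -100, 0, 0, 0, 0, 255]
    - [0, -100, 0, 0, 0, 0, 255]

```text
t: 6.98
eef_pos: [592.9, -186.6, 214.1]
tcp_rot: [0.696, 0.132, -0.129, -0.694]
contact_force: [-0.7, -0.6, -0.2]
width: 11.2
```

Run:
```python
from h import *
rel((480,0,250),11)
for n in("scene",):
    f=grab_frame(n); x,y=proj(f,[(592,-187,170)])[0].astype(int)
    c=cv2.resize(f["image"][y-50:y+50,x-60:x+60],(720,600),interpolation=cv2.INTER_CUBIC)
    cv2.imwrite(f"pics/{n}5.png",c)
```

```text
t 6.97 pos [ 592.9 -186.6  214.1] yaw 21.26 tilt [ 0.0028 -1.     -0.0024] F [-0.7 -0.6 -0.2] w 11.2 q6 -0.72
   shift [-37.5 -36.5 214.8] turn [0.0022 0.179  0.003 ]
```

View pics/scene5.png

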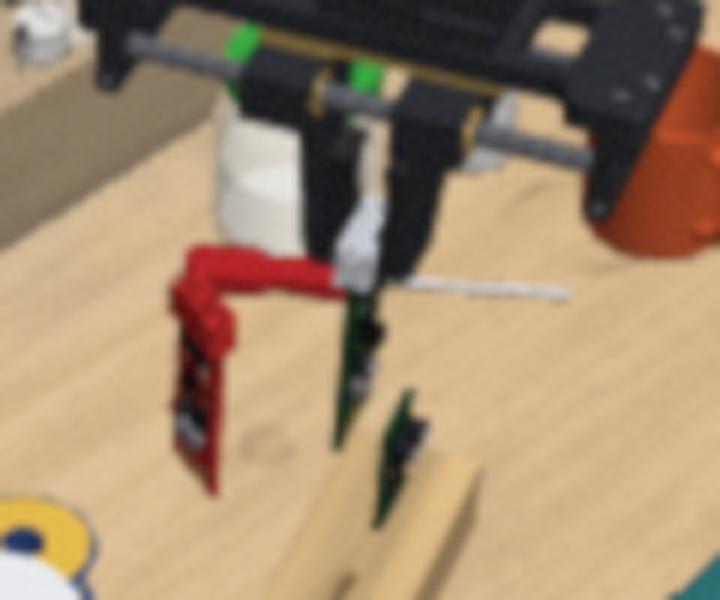

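Call:
step_arm:
  rows:
    - [-4, -15, 25, 0, 0.02, 0, 255]
    - [-12, -30, 65, 0, 0.06, 0, 255]
    - [-20, -36, 110, 0, 0.1, 0, 255]
    - [-28, -36, 155, 0, 0.14, 0, 255]
    - [-34, -36, 190, 0, 0.179, 0, 255]
    - [-37, -36, 215, 0, 0.179, 0, 255]
    - [-37, -36, 215, 0, 0.179, 0, 255]

```text
t: 7.9
eef_pos: [478.0, 1.8, 246.7]
tcp_rot: [-0.704, -0.068, 0.069, 0.704]
contact_force: [0.2, 0.2, -1.1]
width: 11.7
```

```bash
python3 -c "
from h import *
rel((432.6,248.6,225),11)"
```

```text
t 7.9 pos [478.    1.8 246.7] yaw 11.14 tilt [-1.9e-03 -1.0e+00  5.0e-04] F [ 0.2  0.2 -1.1] w 11.7 q6 -0.24
   shift [  3.2  21.9 250.9] turn [-0.0005  0.0025 -0.0019]
```

Call:
step_arm:
  rows:
    - [0, 5, 40, 0, 0.002, 0, 255]
    - [1, 10, 90, 0, 0.002, 0, 255]
    - [2, 15, 140, 0, 0.002, 0, 255]
    - [3, 20, 190, 0, 0.002, 0, 255]
    - [3, 20, 230, 0, 0.002, 0, 255]
    - [3, 20, 251, 0, 0.002, 0, 255]
    - [3, 20, 251, 0, 0.002, 0, 255]
    - [3, 20, 251, 0, 0.002, 0, 255]

```text
t: 8.9
eef_pos: [434.8, 246.7, 227.3]
tcp_rot: [0.704, 0.067, -0.067, -0.704]
contact_force: [-0.0, -0.1, -0.4]
width: 11.7
```

Run:
```python
from h import *
rel((432.6,248.6,180),11)
for n in("scene","top"):
    f=grab_frame(n); x,y=proj(f,[(432,248,110)])[0].astype(int); y=min(y,430)
    c=cv2.resize(f["image"][y-60:y+50,x-66:x+66],(720,600),interpolation=cv2.INTER_CUBIC)
    cv2.imwrite(f"pics/{n}6.png",c)
```

```text
t 8.9 pos [434.8 246.7 227.3] yaw 10.87 tilt [-8.e-04 -1.e+00 -9.e-04] F [-0.  -0.1 -0.4] w 11.7 q6 0.28
   shift [-1.8 47.3  2.3] turn [ 0.0009 -0.0024 -0.0008]
```

View pics/scene6.png

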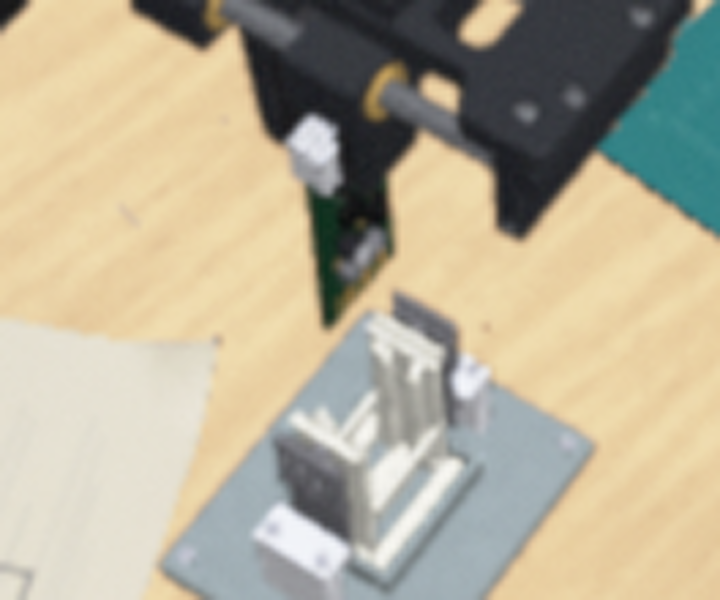

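View pics/top6.png

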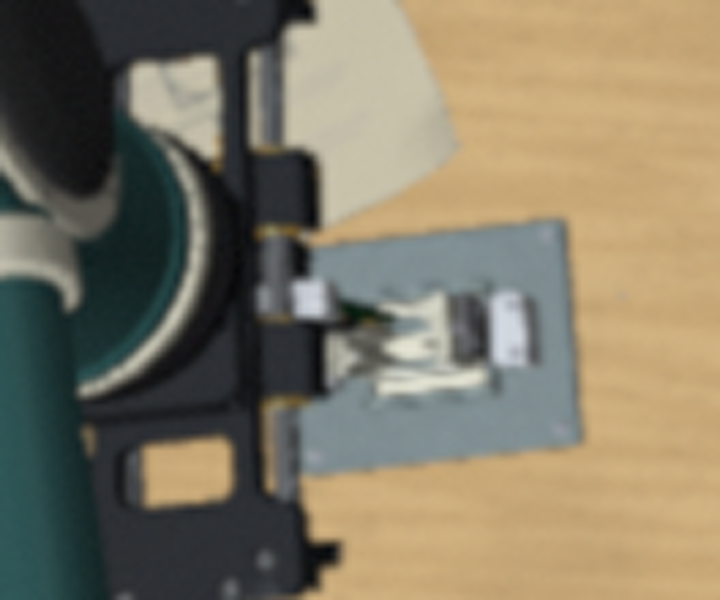

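```bash
cat > ov.py <<'E'
from h import *
import sys
def overlay(n,name,c=(432.6,248.6),yaw=11,zoff=96.7,ctr=(432,248,110),S=6,boff=(0,0)):
    f=grab_frame(n); x,y=proj(f,[ctr])[0].astype(int); y=min(y,429)
    w,h=60,50
    img=cv2.resize(f["image"][y-h:y+h,x-w:x+w],(2*w*S,2*h*S),interpolation=cv2.INTER_CUBIC)
    def L(a,b,col):
        q=((proj(f,[a,b])-[x-w,y-h]+.5)*S).astype(int); cv2.line(img,tuple(map(int,q[0])),tuple(map(int,q[1])),col,1,cv2.LINE_AA)
    def fr(c,yaw):
        a=np.radians(yaw);u=np.array([np.cos(a),np.sin(a)]);v=np.array([-u[1],u[0]]);return lambda p,q,z: np.r_[np.array(c)+p*u+q*v,z]
    g=fr(c,yaw)
    for s in(1,-1):
        # pads outer face rectangle
        k=[g(-12,s*31.5,58),g(12,s*31.5,58),g(12,s*31.5,84),g(-12,s*31.5,84)]
        for i in range(4): L(k[i],k[(i+1)%4],(0,0,255))
        L(g(-18,s*22,82),g(18,s*22,82),(255,0,255)) ; L(g(-6.5,s*20.5,82),g(6.5,s*20.5,82),(255,0,0)); 
        L(g(-2.3,s*17,75),g(-2.3,s*17,20),(255,0,0)); L(g(2.3,s*17,75),g(2.3,s*17,20),(255,0,0))
    k=[g(-46,-56,12),g(46,-56,12),g(46,56,12),g(-46,56,12)]
    for i in range(4): L(k[i],k[(i+1)%4],(255,255,0))
    st=state(); M=R.from_quat(st["tcp_rot"]).as_matrix(); p=st["eef_pos"]
    b=fr(p[:2]+np.array(boff),np.degrees(np.arctan2(M[1,0],M[0,0]))); z=p[2]-zoff
    for t in(-1.5,1.5):
        L(b(t,-16,z),b(t,16,z),(0,255,255));
        for s in(-16,16): L(b(t,s,z),b(t,s,z+72),(0,255,255))
    for t in(-6,6):
        k=[b(t,-16,z+72),b(t,16,z+72),b(t,16,z+88),b(t,-16,z+88)]
        for i in range(4): L(k[i],k[(i+1)%4],(0,255,0))
    cv2.imwrite(name,img)
E
python3 -c "
from ov import *
overlay('scene','pics/o1.png'); overlay('top','pics/o2.png',ctr=(432,248,100))"
```

```text
(no output)
```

View pics/o1.png

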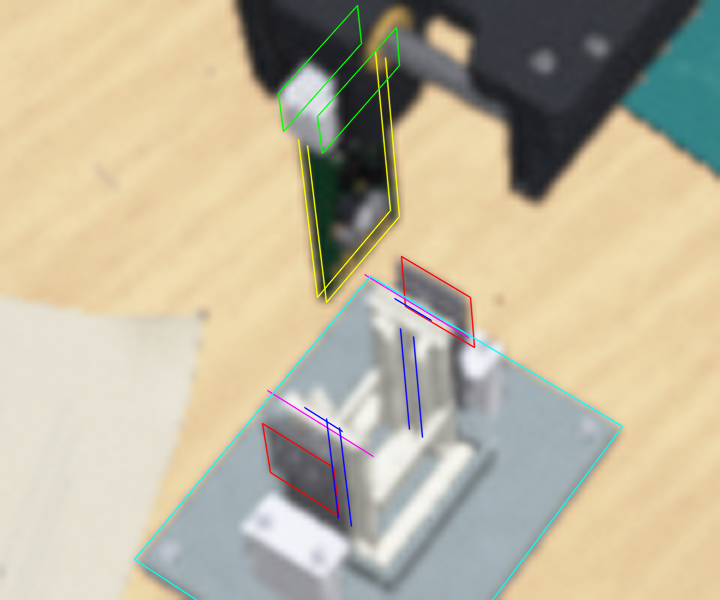

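View pics/o2.png

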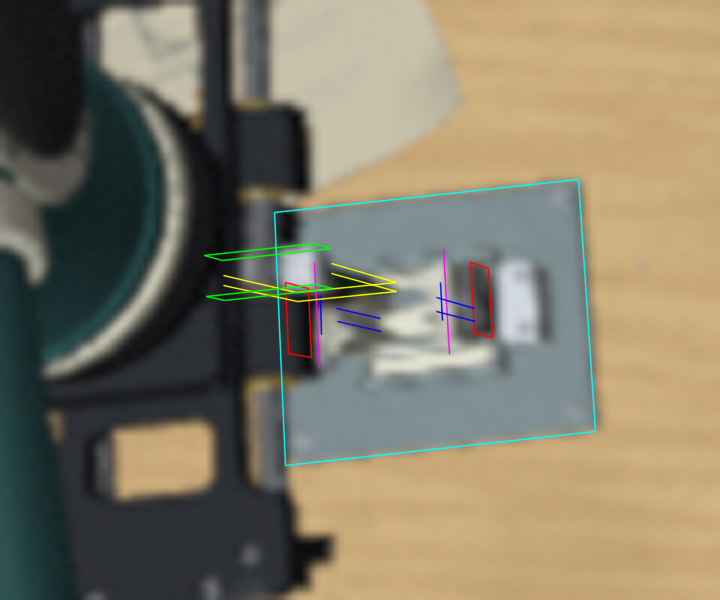

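Run:
```python
from ov import *
import ov
def ov2(n,name,ctr,w,h,S):
    src=open('ov.py').read()
f=grab_frame("scene")
def crop(f,ctr,w,h,S,name):
    x,y=proj(f,[ctr])[0].astype(int); c=cv2.resize(f["image"][y-h:y+h,x-w:x+w],None,fx=S,fy=S,interpolation=cv2.INTER_CUBIC); print(name,x-w,y-h,S); return c
a=crop(f,(432,258,170),30,45,8,"a"); b=crop(f,(432,248,70),35,40,8,"b"); 
a=cv2.resize(a,(480,720)); H=max(a.shape[0],b.shape[0])
cv2.imwrite("pics/z1.png",a[:600]); cv2.imwrite("pics/z2.png",b)
```

```text
a 234 303 8
b 237 338 8
```

View pics/z1.png

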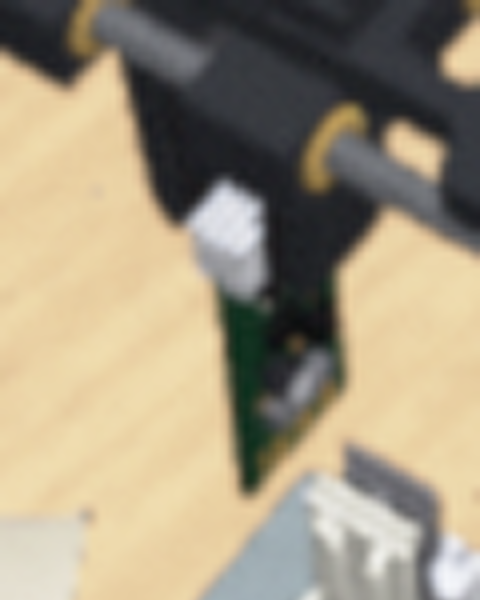

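View pics/z2.png

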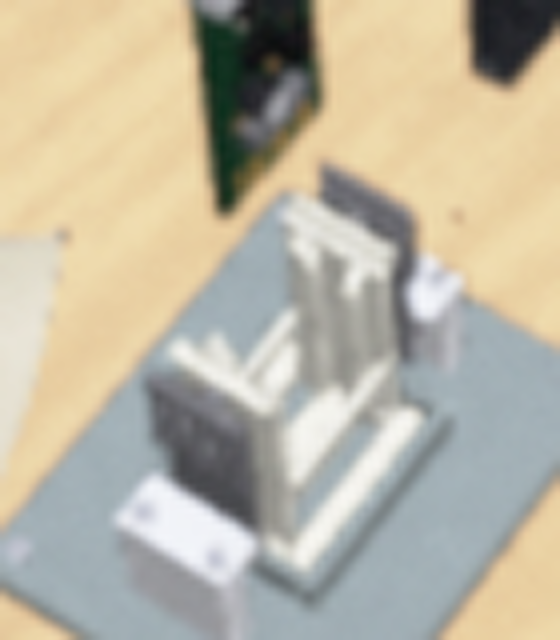

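Run:
```python
from h import *
np.set_printoptions(precision=1,suppress=True)
f=grab_frame("scene")
s=state();p=s["eef_pos"]
def fr(c,yaw):
    a=np.radians(yaw);u=np.array([np.cos(a),np.sin(a)]);v=np.array([-u[1],u[0]]);return lambda p,q,z: np.r_[np.array(c)+p*u+q*v,z]
b=fr(p[:2],10.9); z=p[2]-96.7
P=lambda x: proj(f,[x])[0]
print("board +y bottom",P(b(1.5,16,z)),P(b(-1.5,16,z)),"meas 264.8 364.4"); print("-y bottom",P(b(-1.5,-16,z)),"meas 277 350.5")
g=fr((432.6,248.6),11)
print("rpad",P(g(12,-31.5,84)),P(g(-12,-31.5,84)),"meas 277.6 358.6; 288.5 364.9")
print("lpad",P(g(12,31.5,84)),P(g(-12,31.5,84)),"meas 255.75 385.5;")
print("post top ends", P(g(18,22,82)),P(g(-18,22,82)))
print("px per mm x,y,z",P(g(1,0,80))-P(g(0,0,80)),P(g(0,1,80))-P(g(0,0,80)),P(g(0,0,81))-P(g(0,0,80)))
# residual pixel->world at fixed z
print(atz(f,(264.8,364.4),z), b(0,16,z))
# depth cloud of pads/posts top, per side
m=np.zeros((480,640),bool); m[345:430,240:310]=1
C,xs,ys=cloud(f,m); a=np.radians(11);u=np.array([np.cos(a),np.sin(a)]);v=np.array([-u[1],u[0]])
d=C[:,:2]-[432.6,248.6]; pu=d@u; pv=d@v
def cl(k,nm): print(nm,k.sum(),"u",np.percentile(pu[k],[3,50,97]),"v",np.percentile(pv[k],[3,50,97]),"z",np.median(C[k,2]))
near=(abs(pu)<30)&(abs(pv)<60)
cl(near&(C[:,2]>77)&(C[:,2]<88)&(pv>0),"top +y"); cl(near&(C[:,2]>77)&(C[:,2]<88)&(pv<0),"top -y")
cl(near&(C[:,2]>40)&(C[:,2]<46)&(pv>0),"br +y"); cl(near&(C[:,2]>40)&(C[:,2]<46)&(pv<0),"br -y")
cl(near&(C[:,2]>60)&(C[:,2]<77)&(pv>25),"lpad face")
cl((abs(pu)<70)&(abs(pv)<80)&(abs(C[:,2]-12)<1.5),"plate")
```

```text
board +y bottom [263.2 364.1] [264.7 365. ] meas 264.8 364.4
-y bottom [276.9 350.6] meas 277 350.5
rpad [277.4 357.3] [289.  364.2] meas 277.6 358.6; 288.5 364.9
lpad [254.3 385.1] [266.2 392.5] meas 255.75 385.5;
post top ends [255.1 379.6] [272.8 390.6]
px per mm x,y,z [-0.5 -0.3] [-0.4  0.4] [-0.  -0.3]
[431.  261.6 131.2] [431.7 262.7 131.2]
top +y 90 u [-12.1  -0.7  10.7] v [13.8 26.3 31.4] z 80.31796145661502
top -y 115 u [-12.6  -0.8  10.9] v [-30.9 -23.4 -15.7] z 79.60051963111948
br +y 149 u [-14.2  -3.1  11.7] v [ 4.9 34.2 43. ] z 42.25370504336934
br -y 81 u [-14.   -9.7  12.3] v [-42.  -17.8  -1.8] z 42.05162505716396
lpad face 62 u [-11.9  -1.6  11. ] v [26.9 30.7 32.1] z 68.30708942995898
plate 903 u [-44.3 -20.1  42.3] v [-49.4  11.9  52.6] z 11.617251109477365
```

Call:
step_arm:
  rows:
    - [-1.8, 12, 2.3, 0, -0.0025, 0, 255]
    - [-1.8, 28, 2.3, 0, -0.0025, 0, 255]
    - [-1.8, 42, 2.3, 0, -0.0025, 0, 255]
    - [-1.8, 42, 2.3, 0, -0.0025, 0, 255]
    - [-1.8, 42, 2.3, 0, -0.0025, 0, 255]
    - [-1.8, 42, 2.3, 0, -0.0025, 0, 255]

```text
t: 9.95
eef_pos: [432.7, 249.9, 186.5]
tcp_rot: [-0.704, -0.068, 0.068, 0.704]
contact_force: [0.2, 0.3, -1.0]
width: 11.1
```

```bash
python3 -c "
from ov import *
rel((432.6,248.8,170),11)
overlay('scene','pics/o3.png',ctr=(432,248,90),S=6)"
```

```text
t 9.95 pos [432.7 249.9 186.5] yaw 11.03 tilt [ 1.2e-03 -1.0e+00  4.0e-04] F [ 0.2  0.3 -1. ] w 11.1 q6 0.28
   shift [-0.4 16.5 -1. ] turn [-0.0004  0.0006  0.0012]
```

View pics/o3.png

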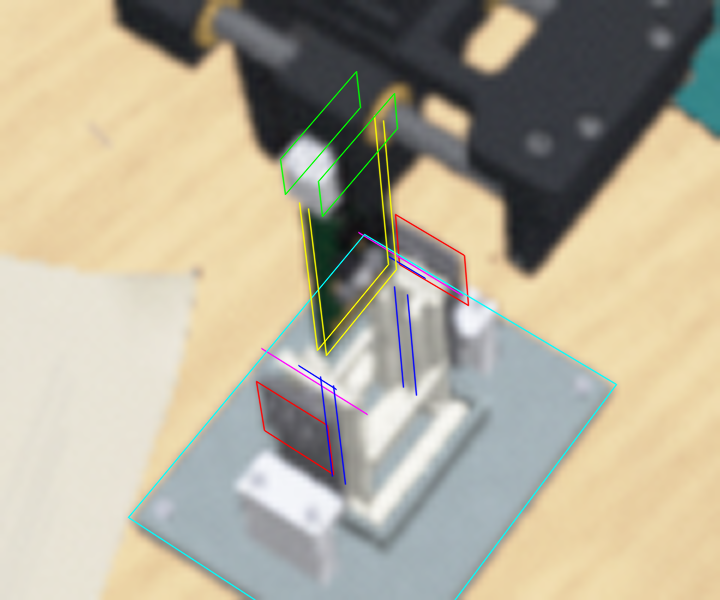

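Call:
step_arm:
  rows:
    - [-0.4, 3, -1, 0, 0, 0, 255]
    - [-0.4, 6, -1, 0, 0, 0, 255]
    - [-0.4, 9, -1, 0, 0, 0, 255]
    - [-0.4, 12, -1, 0, 0, 0, 255]
    - [-0.4, 12, -1, 0, 0, 0, 255]

```text
t: 10.62
eef_pos: [431.8, 248.4, 173.4]
tcp_rot: [0.704, 0.068, -0.068, -0.704]
contact_force: [-0.0, 0.5, -0.9]
width: 11.4
```

```bash
python3 -c "
from ov import *
rel((432.6,248.8,162),11)"
```

```text
t 10.62 pos [431.8 248.4 173.4] yaw 11.03 tilt [-8.e-04 -1.e+00 -2.e-04] F [-0.   0.5 -0.9] w 11.4 q6 0.28
   shift [ 0.9 11.4  0.2] turn [ 0.0002  0.0006 -0.0008]
```

Call:
step_arm:
  rows:
    - [0.4, 2, 0.3, 0, 0, 0, 255]
    - [0.4, 4, 0.3, 0, 0, 0, 255]
    - [0.4, 6, 0.3, 0, 0, 0, 255]
    - [0.4, 8, 0.3, 0, 0, 0, 255]
    - [0.4, 8, 0.3, 0, 0, 0, 255]

```text
t: 11.25
eef_pos: [432.3, 248.8, 165.6]
tcp_rot: [0.704, 0.068, -0.068, -0.704]
contact_force: [-0.5, -0.6, -0.8]
width: 11.9
```

```bash
python3 -c "
from ov import *
rel((432.6,248.8,162),11)
overlay('scene','pics/o4.png',ctr=(432,248,80),S=6)"
```

```text
t 11.25 pos [432.3 248.8 165.6] yaw 11.03 tilt [-3.e-04 -1.e+00 -1.e-04] F [-0.5 -0.6 -0.8] w 11.9 q6 0.28
   shift [ 0.3  3.6 -0.1] turn [ 0.0001  0.0005 -0.0003]
```

View pics/o4.png

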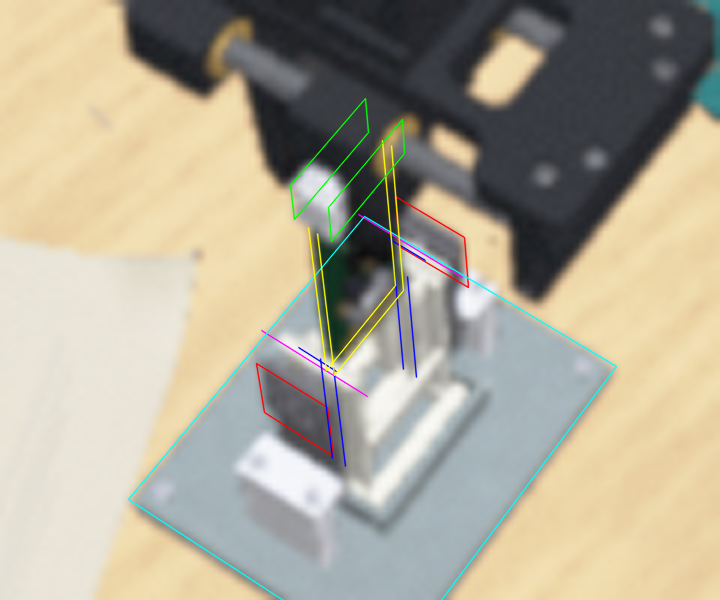

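Call:
step_arm:
  rows:
    - [0, 3, 0, 0, 0, 0, 255]
    - [0, 6, 0, 0, 0, 0, 255]
    - [0, 9, 0, 0, 0, 0, 255]
    - [0, 12, 0, 0, 0, 0, 255]
    - [0, 12, 0, 0, 0, 0, 255]

```text
t: 11.92
eef_pos: [432.2, 248.8, 153.4]
tcp_rot: [0.704, 0.068, -0.068, -0.704]
contact_force: [0.4, -0.4, -0.7]
width: 11.6
```

```bash
python3 -c "
from ov import *
rel((432.6,248.8,117),11)"
```

```text
t 11.93 pos [432.2 248.8 153.4] yaw 11.03 tilt [-7.e-04 -1.e+00 -1.e-04] F [ 0.4 -0.4 -0.7] w 11.6 q6 0.28
   shift [ 0.5 36.4 -0.1] turn [ 0.0001  0.0005 -0.0007]
```

No force at all, so the board is sliding freely. I'll keep going down.

Call:
step_arm:
  rows:
    - [0.2, 4, 0, 0, 0, 0, 255]
    - [0.2, 8, 0, 0, 0, 0, 255]
    - [0.2, 12, 0, 0, 0, 0, 255]
    - [0.2, 16, 0, 0, 0, 0, 255]
    - [0.2, 20, 0, 0, 0, 0, 255]
    - [0.2, 24, 0, 0, 0, 0, 255]
    - [0.2, 24, 0, 0, 0, 0, 255]

```text
t: 12.8
eef_pos: [432.3, 248.9, 129.4]
tcp_rot: [0.704, 0.068, -0.068, -0.704]
contact_force: [-0.5, -0.5, -0.8]
width: 12.0
```

```bash
python3 -c "
from ov import *
rel((432.6,248.8,117),11)
overlay('scene','pics/o5.png',ctr=(432,248,70),S=6)"
```

```text
t 12.8 pos [432.3 248.9 129.4] yaw 11.03 tilt [-8.e-04 -1.e+00 -0.e+00] F [-0.5 -0.5 -0.8] w 12.0 q6 0.28
   shift [ 0.3 12.4 -0.1] turn [ 0.      0.0004 -0.0008]
```

View pics/o5.png

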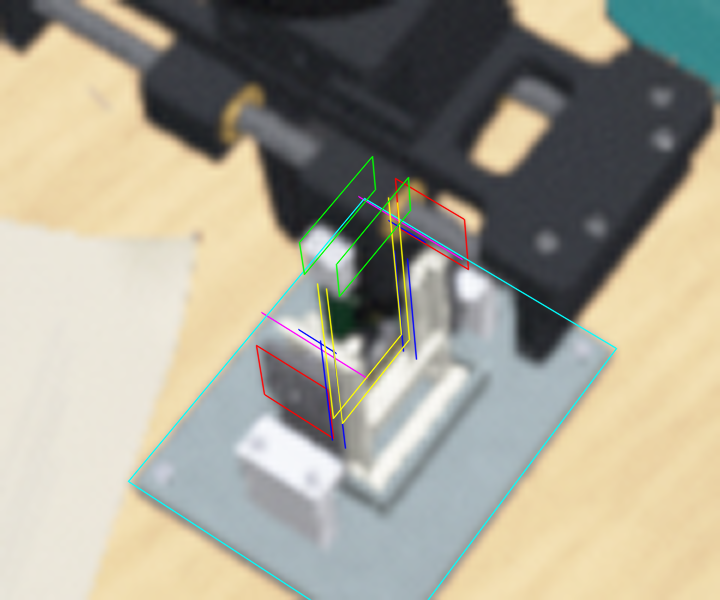

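Call:
step_arm:
  rows:
    - [0, 3, 0, 0, 0, 0, 255]
    - [0, 6, 0, 0, 0, 0, 255]
    - [0, 9, 0, 0, 0, 0, 255]
    - [0, 11, 0, 0, 0, 0, 255]
    - [0, 12.2, 0, 0, 0, 0, 255]
    - [0, 12.2, 0, 0, 0, 0, 255]

```text
t: 13.6
eef_pos: [432.5, 248.9, 117.5]
tcp_rot: [0.704, 0.068, -0.068, -0.704]
contact_force: [-0.5, -0.2, 0.1]
width: 11.9
```

```bash
python3 -c "
from ov import *
rel((432.6,248.8,117),11)"
```

```text
t 13.6 pos [432.5 248.9 117.5] yaw 11.03 tilt [-2.e-04 -1.e+00 -0.e+00] F [-0.5 -0.2  0.1] w 11.9 q6 0.28
   shift [ 0.1  0.5 -0.1] turn [ 0.      0.0005 -0.0002]
```

Press down in small steps until it seats.

Call:
step_arm:
  rows:
    - [0, 0.7, 0, 0, 0, 0, 255]
    - [0, 1.4, 0, 0, 0, 0, 255]
    - [0, 1.4, 0, 0, 0, 0, 255]

```text
t: 13.98
eef_pos: [432.8, 249.0, 116.7]
tcp_rot: [-0.704, -0.068, 0.068, 0.704]
contact_force: [-1.1, -1.8, 3.5]
width: 11.6
```

```bash
python3 -c "
from ov import *
rel((432.6,248.8,117),11)"
```

```text
t 13.97 pos [432.8 249.  116.7] yaw 11.03 tilt [ 6.e-04 -1.e+00  0.e+00] F [-1.1 -1.8  3.5] w 11.6 q6 0.28
   shift [-0.3 -0.3 -0.1] turn [-0.      0.0006  0.0006]
```

Call:
step_arm:
  rows:
    - [0, 1.0, 0, 0, 0, 0, 200]
    - [0, 1.0, 0, 0, 0, 0, 0]
    - [0, 1.0, 0, 0, 0, 0, 0]
    - [0, 1.0, 0, 0, 0, 0, 0]
    - [0, 1.0, 0, 0, 0, 0, 0]
    - [0, 1.0, 0, 0, 0, 0, 0]

```text
t: 14.72
eef_pos: [432.6, 248.9, 115.2]
tcp_rot: [-0.704, -0.068, 0.068, 0.704]
contact_force: [0.5, -0.9, -0.0]
width: 66.7
```

```bash
python3 -c "
from ov import *
rel((432.6,248.8,117),11)
overlay('scene','pics/o6.png',ctr=(432,248,70),S=6)"
```

```text
t 14.72 pos [432.6 248.9 115.2] yaw 11.03 tilt [-0. -1.  0.] F [ 0.5 -0.9 -0. ] w 66.7 q6 0.28
   shift [ 0.  -1.8 -0.1] turn [-0.      0.0005 -0.    ]
```

View pics/o6.png

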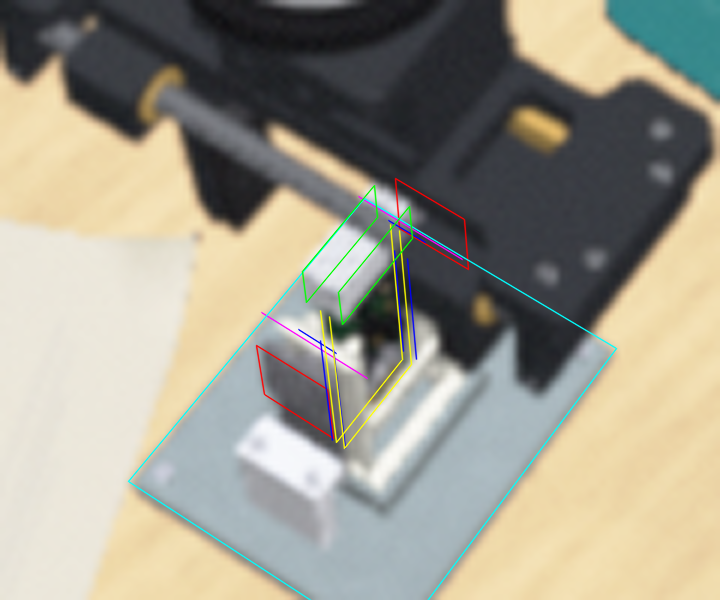

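Call:
step_arm:
  rows:
    - [0, -10, 0, 0, 0, 0, 0]
    - [0, -40, 0, 0, 0, 0, 0]
    - [0, -75, 0, 0, 0, 0, 0]
    - [0, -100, 0, 0, -0.17, 0, 0]
    - [0, -100, 0, 0, -0.34, 0, 0]
    - [0, -100, 0, 0, -0.51, 0, 0]
    - [0, -100, 0, 0, -0.68, 0, 0]
    - [0, -100, 0, 0, -0.85, 0, 0]

```text
t: 15.78
eef_pos: [432.7, 249.0, 216.1]
tcp_rot: [0.612, 0.354, -0.353, -0.612]
contact_force: [0.3, 0.5, -0.7]
width: 88.1
```

Run:
```python
from h import *
np.set_printoptions(precision=1,suppress=True)
rel((432.6,248.8,180),101)
for n in("scene","top"):
    f=grab_frame(n)
    x,y=proj(f,[(432,248,75)])[0].astype(int); y=min(y,429)
    cv2.imwrite(f"pics/{n}7.png",cv2.resize(f["image"][y-50:y+50,x-60:x+60],(720,600),interpolation=cv2.INTER_CUBIC))
    m=np.zeros((480,640),bool); m[y-40:y+50,x-50:x+50]=1
    C,xs,ys=cloud(f,m); a=np.radians(11);u=np.array([np.cos(a),np.sin(a)]);v=np.array([-u[1],u[0]])
    d=C[:,:2]-[432.6,248.6]; pu=d@u; pv=d@v
    def cl(k,nm):
        if k.sum()>5: print(n,nm,k.sum(),"u",np.percentile(pu[k],[3,50,97]),"v",np.percentile(pv[k],[3,50,97]),"z",np.percentile(C[k,2],[50,95]))
    near=(abs(pu)<30)&(abs(pv)<60)
    cl(near&(C[:,2]>96)&(C[:,2]<118),"bar"); cl(near&(C[:,2]>77)&(C[:,2]<88)&(abs(pv)>20),"tops")
    cl(near&(C[:,2]>104)&(C[:,2]<114),"bartop")
    cl(near&(C[:,2]>60)&(C[:,2]<77)&(pv>25),"lpad face")
```

```text
t 15.78 pos [432.7 249.  216.1] yaw 60.05 tilt [ 0. -1. -0.] F [ 0.3  0.5 -0.7] w 88.1 q6 -0.58
   shift [-0.3 36.1  0. ] turn [ 0.  -0.7  0. ]
scene bar 191 u [-7.4 -2.5  5. ] v [-14.5   2.4  17. ] z [105.4 108.8]
scene tops 139 u [-12.5  -2.   11. ] v [-31.6  20.7  31.6] z [80.5 83.7]
scene bartop 131 u [-7.3 -1.7  5. ] v [-14.4   1.5  16.6] z [106.4 109.3]
scene lpad face 63 u [-12.6  -3.    9.4] v [27.3 30.9 31.9] z [68.5 76.6]
top tops 30 u [-10.4   4.1  11.2] v [-31.4 -26.5  21.9] z [81.4 84.5]
top lpad face 6 u [-12.2 -11.   -7. ] v [26.6 27.  30.3] z [69.  74.1]
```

View pics/scene7.png

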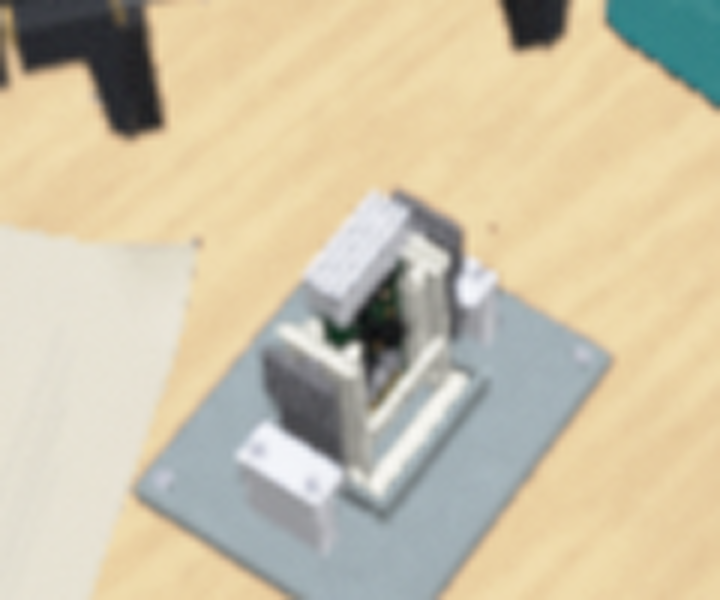

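Call:
step_arm:
  rows:
    - [0, 5, 0, 0, -0.17, 0, 0]
    - [0, 12, 0, 0, -0.34, 0, 0]
    - [0, 20, 0, 0, -0.51, 0, 0]
    - [0, 30, 0, 0, -0.7, 0, 0]
    - [0, 45, 0, 0, -0.7, 0, 0]
    - [0, 60, 0, 0, -0.7, 0, 0]
    - [0, 75, 0, 0, -0.7, 0, 0]
    - [0, 75, 0, 0, -0.7, 0, 0]

```text
t: 16.88
eef_pos: [431.3, 248.3, 138.3]
tcp_rot: [-0.455, -0.54, 0.542, 0.456]
contact_force: [-0.5, -0.8, 0.9]
width: 88.1
```

```bash
python3 -c "
from ov import *
rel((432.6,248.8,76),101)
overlay('scene','pics/o7.png',ctr=(432,248,80),S=6)"
```

```text
t 16.88 pos [431.3 248.3 138.3] yaw 99.77 tilt [-0.0011 -1.      0.0035] F [-0.5 -0.8  0.9] w 88.1 q6 -1.27
   shift [ 0.3 62.3 -1.6] turn [-0.0036 -0.0215 -0.001 ]
```

View pics/o7.png

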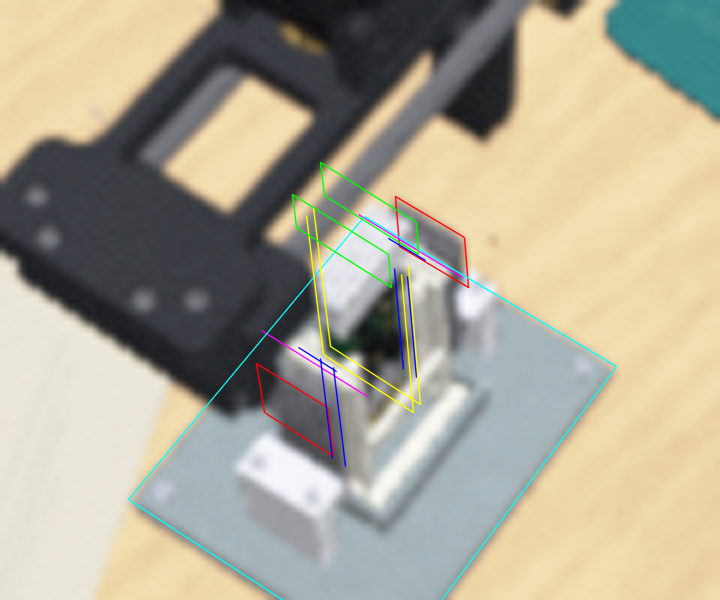

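Call:
step_arm:
  rows:
    - [0, 12, 0, 0, -0.015, 0, 0]
    - [0, 28, 0, 0, -0.015, 0, 0]
    - [0, 44, 0, 0, -0.015, 0, 0]
    - [0, 56, 0, 0, -0.015, 0, 0]
    - [0, 62, 0, 0, -0.015, 0, 0]
    - [0, 62, 0, 0, -0.015, 0, 0]
    - [0, 62, 0, 0, -0.015, 0, 0]

```text
t: 17.8
eef_pos: [433.0, 249.2, 78.7]
tcp_rot: [0.451, 0.545, -0.544, -0.451]
contact_force: [-0.1, -0.4, -0.5]
width: 87.8
```

```bash
python3 -c "
from ov import *
rel((432.6,248.8,76),101)
overlay('scene','pics/o8.png',ctr=(432,248,80),S=6)"
```

```text
t 17.8 pos [433.  249.2  78.7] yaw 100.7 tilt [ 3.e-04 -1.e+00 -9.e-04] F [-0.1 -0.4 -0.5] w 87.8 q6 -1.29
   shift [-0.3  2.7  0.5] turn [ 0.0009 -0.0053  0.0003]
```

View pics/o8.png

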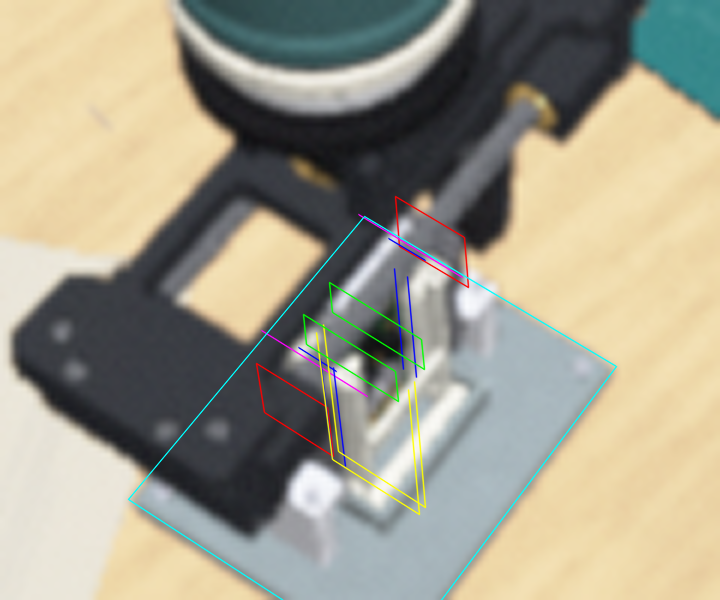

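Call:
step_arm:
  rows:
    - [0, 1.8, 0, 0, -0.005, 0, 0]
    - [0, 1.8, 0, 0, -0.005, 0, 120]
    - [0, 1.8, 0, 0, -0.005, 0, 255]
    - [0, 1.8, 0, 0, -0.005, 0, 255]
    - [0, 1.8, 0, 0, -0.005, 0, 255]
    - [0, 1.8, 0, 0, -0.005, 0, 255]

```text
t: 18.6
eef_pos: [433.0, 248.1, 77.1]
tcp_rot: [-0.45, -0.545, 0.546, 0.449]
contact_force: [0.1, -6.2, 7.4]
width: 49.3
```

```bash
python3 -c "
from ov import *
rel((432.6,248.8,76),101)
overlay('scene','pics/o9.png',ctr=(432,248,80),S=6)"
```

```text
t 18.6 pos [433.  248.1  77.1] yaw 101.03 tilt [-1.9e-03 -1.0e+00 -1.0e-04] F [ 0.1 -6.2  7.4] w 49.3 q6 -1.29
   shift [0.8 1.1 0.2] turn [ 0.0001  0.0006 -0.0019]
```

View pics/o9.png

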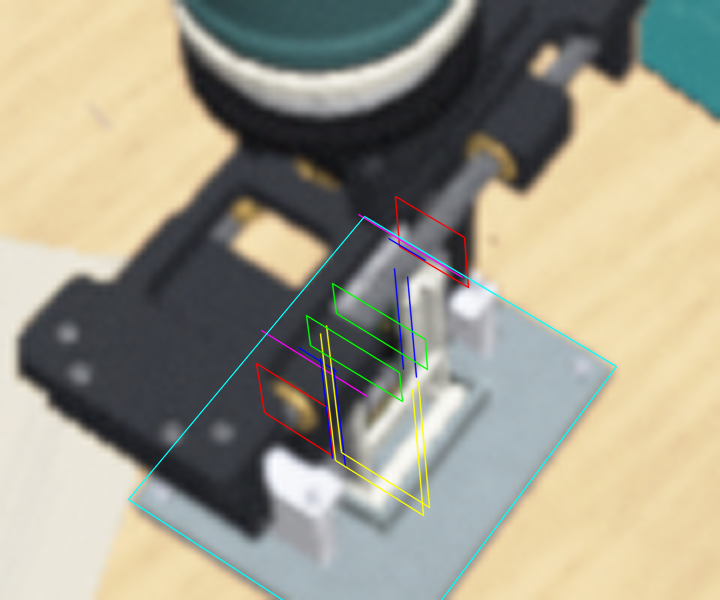

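Call:
step_arm:
  rows:
    - [-0.5, 0, 0, 0, 0, 0, 255]
    - [-0.5, 0, 0, 0, 0, 0, 255]

```text
t: 18.9
eef_pos: [433.0, 248.0, 77.1]
tcp_rot: [-0.45, -0.545, 0.546, 0.449]
contact_force: [-0.4, -4.1, 5.9]
width: 49.3
```

```bash
python3 -c "
from ov import *
rel((432.6,248.8,76),101)"
```

```text
t 18.9 pos [433.  248.   77.1] yaw 101.01 tilt [-1.e-03 -1.e+00 -2.e-04] F [-0.4 -4.1  5.9] w 49.3 q6 -1.29
   shift [0.9 1.1 0.2] turn [ 0.0002  0.0001 -0.001 ]
```

Call:
step_arm:
  rows:
    - [-0.8, -1, 0, 0, 0, 0, 255]
    - [-0.8, -2, 0, 0, 0, 0, 255]
    - [-0.8, -4, 0, 0, 0, 0, 255]
    - [-0.8, -7, 0, 0, 0, 0, 255]
    - [-0.8, -10, 0, 0, 0, 0, 255]
    - [-0.8, -10, 0, 0, 0, 0, 255]

```text
t: 19.65
eef_pos: [432.9, 247.8, 86.8]
tcp_rot: [0.45, 0.546, -0.545, -0.45]
contact_force: [0.0, 1.1, -2.0]
width: 49.1
```

```bash
python3 -c "
from ov import *
rel((432.6,248.8,177),101)
overlay('scene','pics/o10.png',ctr=(432,248,60),S=6)"
```

```text
t 19.65 pos [432.9 247.8  86.8] yaw 100.98 tilt [ 2.e-04 -1.e+00 -4.e-04] F [ 0.   1.1 -2. ] w 49.1 q6 -1.29
   shift [  1.1 -90.2   0.1] turn [ 0.0004 -0.0003  0.0002]
```

View pics/o10.png

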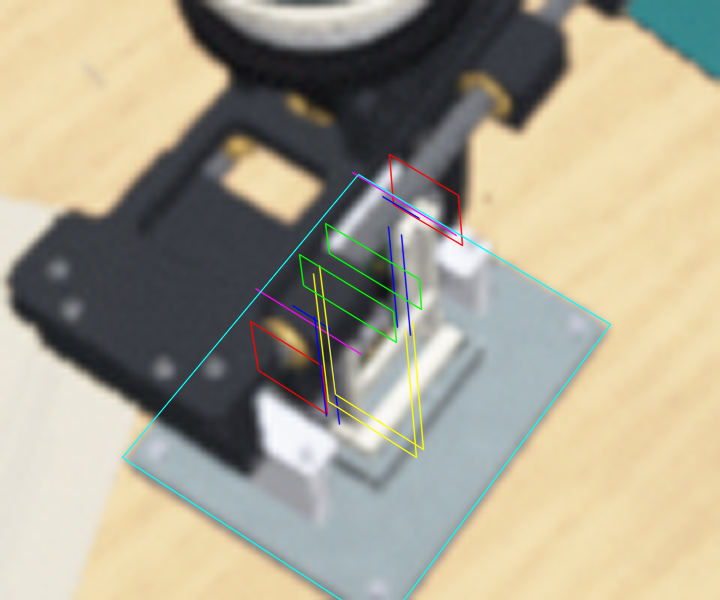

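The carrier is free: weight shows at 2 N and its foot has left the rim. I'll lift another 90 mm.

Call:
step_arm:
  rows:
    - [0, -6, 0, 0, 0, 0, 255]
    - [0, -18, 0, 0, 0, 0, 255]
    - [0, -34, 0, 0, 0, 0, 255]
    - [0, -52, 0, 0, 0, 0, 255]
    - [0, -70, 0, 0, 0, 0, 255]
    - [0, -83, 0, 0, 0, 0, 255]
    - [0, -90, 0, 0, 0, 0, 255]
    - [0, -90, 0, 0, 0, 0, 255]

```text
t: 20.7
eef_pos: [433.1, 247.8, 176.9]
tcp_rot: [0.45, 0.546, -0.545, -0.45]
contact_force: [0.5, -0.7, -1.1]
width: 49.4
```

Call:
step_arm:
  rows:
    - [0, 0, 0, 0, 0, 0, 255]
    - [0, 0, 0, 0, 0, 0, 255]
    - [0, 0, 0, 0, 0, 0, 255]
    - [0, 0, 0, 0, 0, 0, 255]

```text
t: 21.2
eef_pos: [432.7, 247.6, 176.1]
tcp_rot: [-0.45, -0.545, 0.546, 0.45]
contact_force: [0.2, 0.1, -2.1]
width: 49.3
```

Run:
```python
from h import *
rel((432.6,248.8,177),101)
np.set_printoptions(precision=1,suppress=True)
for n in("scene","top"):
    f=grab_frame(n)
    x,y=proj(f,[(432,248,150)])[0].astype(int); y=min(y,419)
    cv2.imwrite(f"pics/{n}11.png",cv2.resize(f["image"][y-60:y+60,x-70:x+70],(700,600),interpolation=cv2.INTER_CUBIC))
    for l in("carrier","driver_board"):
        print(n,l,[(np.round(d["xy"],1).tolist(),round(d["conf"],2)) for d in place_of(f,l)][:3])
    print(proj(f,[(432.6,248,112),(432.6,248,120)]))
    for l in("rinse_jar","flux_dish","flux_brush","plain_board"):
        print(n,l,[(np.round(d["xy"]).tolist(),round(d["conf"],2)) for d in place_of(f,l)][:1])
print(state()["qvel"])
```

```text
t 21.2 pos [432.7 247.6 176.1] yaw 100.98 tilt [-1.e-04 -1.e+00  5.e-04] F [ 0.2  0.1 -2.1] w 49.3 q6 -1.29
   shift [ 1.2 -0.9 -0.1] turn [-0.0005 -0.0003 -0.0001]
scene carrier [([272.2, 369.2], 0.6)]
scene driver_board [([270.6, 364.3], 0.69), ([283.4, 236.9], 0.57)]
[[271.2 365. ]
 [270.9 362.3]]
scene rinse_jar [([313.0, 264.0], 0.6)]
scene flux_dish [([357.0, 322.0], 0.72)]
scene flux_brush [([445.0, 254.0], 0.47)]
scene plain_board []
top carrier [([212.9, 303.6], 0.47), ([340.5, 237.8], 0.17)]
top driver_board [([349.9, 195.1], 0.71), ([436.2, 211.1], 0.62)]
[[198.2 302.9]
 [197.1 302.6]]
top rinse_jar []
top flux_dish [([320.0, 309.0], 0.88)]
top flux_brush [([438.0, 325.0], 0.57)]
top plain_board [([438.0, 244.0], 0.43)]
[0. 0. 0. 0. 0. 0.]
```

View pics/scene11.png

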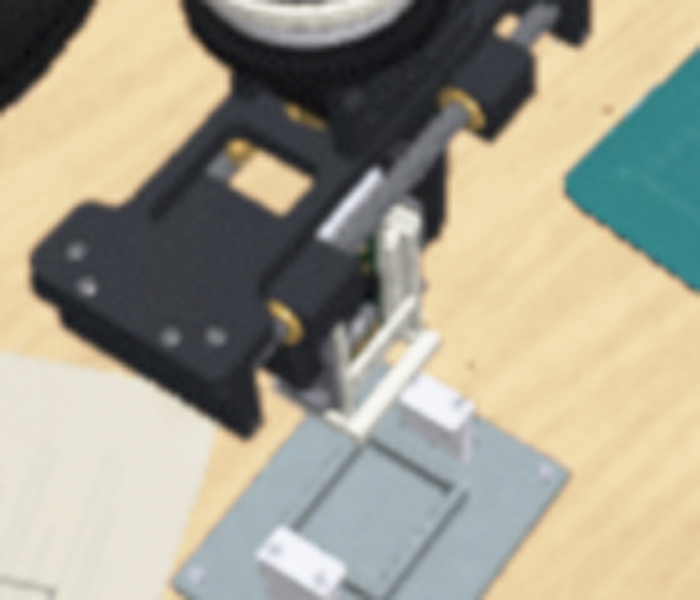

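View pics/top11.png

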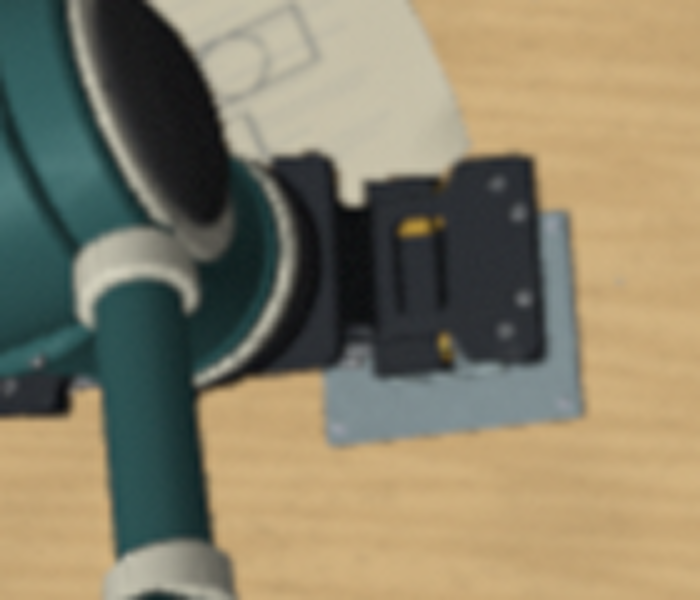

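The carrier hangs upright about 99 mm above the empty seat with the board still in it, the catches pinched (49 mm between the fingers) and the arm still. I'm handing it in.

```bash
python3 -c "
from bench import *
print(job_done()); s=state(); print(s['t'],s['eef_pos'],s['width'],s['contact_force'])"
```

```text
the job is handed in; nothing more can be done
None
the job is handed in; nothing more can be done
```

I moved the driver board from the stand into the wash carrier's grooves and let go of it. I then pinched both catches and lifted the carrier, with the board in it, straight up out of the dock. I handed the job in at about 21 s with the arm still holding the carrier; no verdict was given.

**Board home:** it met the carrier's floor at 3.5 N, with the tool at the height I had predicted. After release the bar's top measured about 108 mm, as it should when fully home.

**Carrier lifted:** it hung upright and still, about 99 mm above the seat, with roughly 2 N of weight on the wrist. The scene picture showed the bar still between the fingers above the grooves and the dock empty.

**Other things:** the jar, dish and brush were found within about 2 px of their starting pixels in at least one camera; the jar was missed in the top view. The plain board was missed in the scene view at the end and found with low confidence within about 2 px in the top view.

**Disagreements:**
- The finger opening read 49.3 mm against the 52 mm expected for fully pinched catches. I took this as reading error or give in the pads, and the carrier did come free of the dock.
- The top view's low-confidence carrier point was about 15 px from where I expected it, because the gripper hid most of the carrier. The scene view's point was about 4 px off.

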